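Push a fudge slab onto the flat scoop, carry it level and tip it into the gift box

ROBOT

A 6-joint arm with a two-finger parallel gripper is mounted at the origin on a cart in front of the work surface, level with it; the furniture and walls round the work are solid. World frame = base frame: x ahead of the robot, y to its left, z up, the work surface at z = 0. Lengths are in mm, angles in degrees, forces in N, time in s.
With the tool pointing down it reaches from about 350 to 850 mm from the base axis. Payload 8.1 kg.
Tool frame: the origin (TCP) lies at the very end of the fingers, on their centre line; the grasp point (between the pads) lies 19 mm behind it (r.grip_depth is the distance from the TCP to the grasp point, in mm); y points along the fingers, z is the direction in which the jaws open and shut, and the axes are right-handed (so a half turn about y gives the same grasp; the last joint's range is limited). The gripper opens to 85 mm and grips with 20 to 120 N. Pads are 22 mm wide; open, the fingers measure 114 mm over their backs; the gripper's body (76 mm by 85 mm) begins 54 mm behind the grasp point. The pads swing forward as they close: fully open they stand 13 mm farther back than shut.
Start: joints at [-76.857, 7.471, 85.268, -0, 87.261, -4.893], TCP at [185.796, -570.513, 194.692] pointing down, gripper open.
Joint ranges: [-169.43, 169.43], [-51.17, 129.36], [1.28, 143.12], [-76.62, 256.62], [0, 156.53], [-152.29, 152.29]. Speed limits (degrees/s): [136.94, 136.94, 159.86, 180, 180, 180].

INTERFACE

Orientations are given as [roll, pitch, yaw] about the fixed x, y, z axes, in that order (R = Rz(yaw) Ry(pitch) Rx(roll)).
In Python, from bench import readout, eyes, r gives the robot as it stands. The module is installed in compiled form; this text tells all that it offers.
- The arm moves only by the tool move_arm, never from a script. Its argument "motion" is text: rows parted by semicolons, each of 6 numbers parted by spaces: the shift along the world's x, y, z in cm, then the turn, a rotation vector about the world's x, y, z in degrees. A call has 1 to 10 rows; each row is the pose to reach, as a shift and turn from the pose commanded when the call began; what a row does not reach only later rows make up. A row lasts 1/12 s, in which the tool goes at most 41.7 mm and 7.16 degrees, less where a joint would pass 70% of its speed; a pose out of reach is approached as far as the arm can. A call with a gripper value outside its range is refused whole. "fingers" is the finger opening in cm, from 0 to 8.54, set as the call begins (left out, the last holds). The fingers move at their own pace and stop on an object; "squeeze" is the grip in N (left out, the last holds). Time passes only in rows, so rows that repeat a pose let the fingers close. It gives the time, the measured TCP pose, the force and the opening at its end, in the units of the state.
- readout.sense(): the state, without advancing time (a new reading comes with each control period).
- eyes.snapshot(name): name is "scene" or "top" or "wrist"; returns a dict with "image" (420x560x3 uint8, blue, green, red), "fx", "fy", "cx", "cy" (pixels), "world_to_cam" (4x4, takes a point from world to camera coordinates). Camera axes: x right, y down, z forward; pixel columns grow to the right and rows downward; lengths in mm; the calibration is good to about 2 mm. A picture is of the moment at which its call begins. There is no depth.
- r.hand_in(): hands the job in, once; it reports no verdict.
The state is a dict: "time": time; "joint_pos": joint angles; "qd": joint speeds; "joint_efforts": joint torques, N m; "tool_pos": TCP position; "tcp_rot": TCP orientation; "ft_force": force on the tool from outside, world axes, zero at the start; "wrist_torque": the same for the moment, N m; "finger_gap": finger opening in mm.
Only numpy, scipy, OpenCV 4.12 (cv2) and the standard library are available. Lean on these libraries where they do the work, as an engineer would, in place of code of your own. Each camera call takes 0.05 s, during which the arm holds its last target. There are 200 camera calls.

TASK

Without the gripper ever touching the fudge, use the wooden push block to slide the slab along the board, keeping it against the steel rail, until it lies wholly on the flat scoop waiting in the cradle at the board's end. Leave the push block standing upright on the board or the worktop, carry the loaded scoop level to the open cardboard box, and tip it just above the box so that the slab slides gently in and lies flat inside. Finally put the empty scoop back flat in its cradle, and leave the jars, the cup, the tin and the small card stand where they stand.

Things in the scene. Friction and masses are not known exactly. Their poses are not given: they have to be found in the camera images.
- board: Fixed wooden portioning board, x -52 to +40, y +2 to +188 mm, top at z 21; origin on the worktop, at the middle of the seam between board and scoop cradle (cradle at -y). Steel rail along its far edge: inner face at x +26, 12 mm thick, y +6 to +188, top at z 39. The slab is pushed along it towards -y, onto the scoop.
- cradle (a point): Darker wooden scoop cradle, fixed to the board; point on its floor (16 mm above the worktop) under the middle of the docked pan, axes as the board's. Side cheeks with inner faces at x -43.5 and +43.5, y -30 to +30, 8 mm above the floor; two end stops with faces at y -58.5, 16 mm above the floor, with a 30 mm gap between for the handle.
- slab_center (a point): Centre of the loose brown fudge slab, 50 (x) x 80 (y) x 30 (z) mm, 0.09 to 0.17 kg, smooth: slides in the metal pan once that is tilted more than 16 to 23 degrees. Starts on the board, long side along the rail, axes as the board's.
- scoop_grip (a point): Middle of the handle of the loose flat aluminium scoop, 0.22 kg; axes as the scoop's, z up when the pan is level. White flat-sided bar, 14 mm thick (x; grip across it), 26 mm high, 130 mm long, rising 15 degrees from the pan backwards to -y. The middle of the pan's underside lies at (0, +115, -36) mm from here. Starts in the cradle, lip towards the board.
- scoop_lip (a point): Middle of the scoop's open lip, at the pan's underside: (0, +170, -36) mm from scoop_grip. Pan 74 (x) x 110 (y) mm outside, floor 3 mm thick, side walls 3 mm thick and 14 mm high, back wall 20 mm high. In the cradle its floor is 2 mm below the board's top; it lifts straight out, with 6 mm play each side.
- pusher_grip (a point): Where to grip the sloped handle of the loose wooden push block, 0.12 kg; axes as the block's, z up as it stands. Handle: flat bar 16 mm thick (x; grip across it), 30 mm wide, leaning back 35 degrees from vertical towards +y as it rises, ending 26 mm beyond this point. Starts standing on the worktop left of the board.
- pusher_face (a point): Middle of the push block's pushing face, which looks to its -y, 11 mm above its underside; (0, -73, -45) mm from pusher_grip. The sole is 32 (x) x 90 (y) x 22 (z) mm.
- gift_box: Fixed open cardboard box 125 (x) x 175 (y) x 34 (z) mm outside, walls and floor 4 mm; origin at the centre of its underside; long side along its y.
- jar_a: bystander: closed sweet jar, 64 mm across, 100 mm high; origin under its middle
- jar_b: bystander: closed sweet jar, 64 mm across, 100 mm high; origin under its middle
- stick_cup: bystander: clear cup of candy sticks, 80 mm across, 135 mm high; origin under its middle
- mint_tin: bystander: flat mint tin 60 x 90 x 22 mm; origin under its middle
- card_stand: bystander: small upright card stand 40 x 60 x 54 mm; origin under its middle

How it is judged:
By the outcome, as a careful person would: the job done as asked, in the order asked, and still so for the second after the job is handed in, with the robot touching nothing.
It also fails if it takes over 69 s, if anything falls off the work surface, if the arm or the gripper's body presses on something with over 40 N, if the wrist force passes 120 N, or if a joint passes its speed limit or range.

## Working session

There is one attempt and no reset: what is moved stays moved. The work goes in short steps, Python scripts to look and compute and a tool call to move; the robot and the scene stay as the last step left them, time stands still between calls to the robot, and variables do not carry over. Pictures are saved under pics/ and viewed, about 8 in all and at most 12, crops included, and the job is handed in when it is done.

Besides the shell and the picture viewer there is one more tool, called after "Request:" as name(argument=value, ...) on one line, values as JSON. move_arm: Moves the arm, as the interface text tells. Its arguments: {"type":"object","properties":{"motion":{"type":"string"},"fingers":{"type":"number"},"squeeze":{"type":"number"}},"required":["motion"]}

```bash
mkdir -p pics; cat > h.py <<'E'
from bench import readout, eyes, r
import numpy as np, cv2
from scipy.spatial.transform import Rotation as R
def snap(n,f):
    s=eyes.snapshot(n); cv2.imwrite('pics/'+f,s['image'])
    np.savez('pics/'+f+'.npz',W=s['world_to_cam'],k=[s['fx'],s['fy'],s['cx'],s['cy']]); return s
def back(f,u,v,z):
    d=np.load('pics/'+f+'.npz'); W=d['W']; fx,fy,cx,cy=d['k']
    c=-W[:3,:3].T@W[:3,3]; q=W[:3,:3].T@np.array([(u-cx)/fx,(v-cy)/fy,1]); return c+q*(z-c[2])/q[2]
def proj(f,p):
    d=np.load('pics/'+f+'.npz'); W=d['W']; fx,fy,cx,cy=d['k']
    q=np.atleast_2d(p)@W[:3,:3].T+W[:3,3]; return np.c_[fx*q[:,0]/q[:,2]+cx,fy*q[:,1]/q[:,2]+cy]
E
python3 - <<'E'
from h import *
np.set_printoptions(precision=2,suppress=True)
for n in('top','scene'):
    s=snap(n,n+'0.png');W=s['world_to_cam'];print(n,-W[:3,:3].T@W[:3,3],W[2,:3],s['fx'])
print(readout.sense())
a=cv2.imread('pics/top0.png');cv2.imwrite('pics/top0b.png',cv2.resize(a,(800,600)))
E
```

```text
top [ 445.62  -55.49 1218.45] [ 0.07 -0.   -1.  ] 507.08027634346666
scene [   -9.73 -1089.3    790.54] [ 0.4   0.76 -0.52] 474.3592730914772
{'time': 0.1, 'joint_pos': array([-76.86,   7.51,  85.32,  -0.  ,  87.26,  -4.89]), 'qd': array([-0.01, -0.1 , -0.18,  0.02, -0.06, -0.07]), 'joint_efforts': array([  0.  , -57.1 , -50.19,  -0.  ,   0.01,  -0.  ]), 'tool_pos': array([ 185.67, -569.96,  193.76]), 'tcp_rot': array([ -90.09,    0.01, -161.96]), 'ft_force': array([-0.23,  0.83,  0.29]), 'wrist_torque': array([-0.01, -0.01, -0.01]), 'finger_gap': 85.4382781370014}
```

View pics/top0b.png

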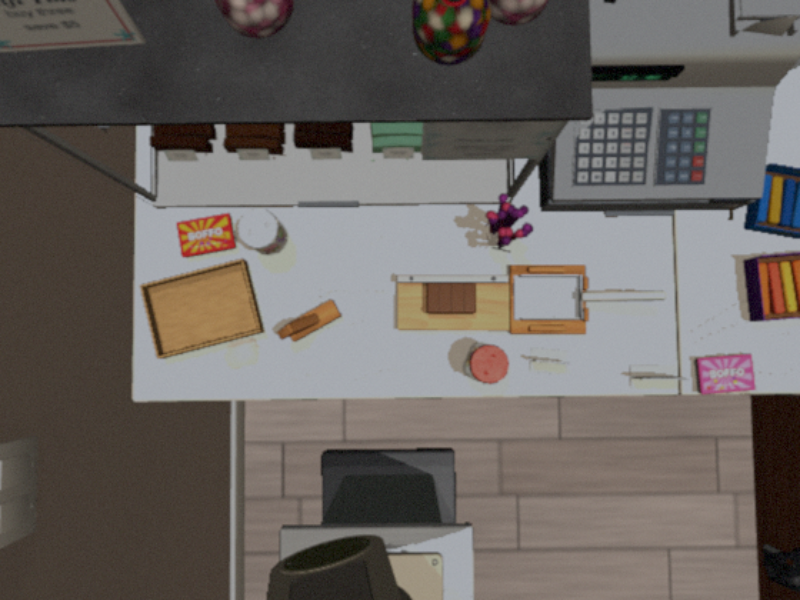

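View pics/scene0.png

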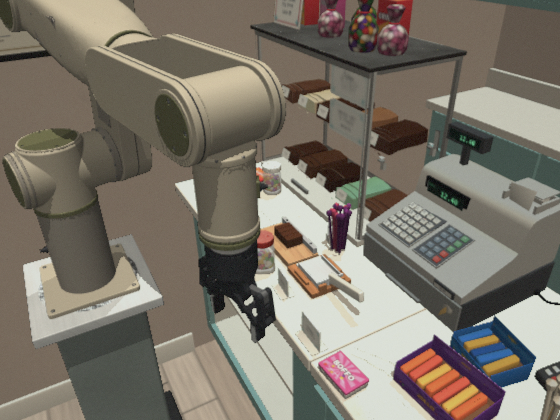

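The top view shows the board (about 397–510, 275–330), the slab at (451,298), the scoop to its right, the push block at (310,320) and the box at (202,308). I'll crop for precise corners.

```bash
python3 - <<'E'
from h import *
np.set_printoptions(precision=1,suppress=True)
a=cv2.imread('pics/top0.png')
c1=cv2.resize(a[175:285,85:245],(800,550),interpolation=cv2.INTER_CUBIC)  # x5
c2=cv2.resize(a[175:245,270:480],(798,266),interpolation=cv2.INTER_CUBIC)  # x3.8
cv2.imwrite('pics/c1.png',c1);cv2.imwrite('pics/c2.png',c2)
k=1/1.42857
for n,u,v,z in [('rail R',510,277,39),('rail L',397,277,39),('board FL',397,330,21),('board FR',510,330,21),('slab',451,300,51),('handle end',663,294,60),('boxTL',143,287,34),('boxTR',247,262,34),('boxBR',262,334,34),('boxBL',158,356,34),('jar',489,363,100),('cup',508,222,60),('cardA',545,360,30),('cardB',653,375,30)]:
    print(n,back('top0.png',u*k,v*k,z))
E
```

```text
rail R [ 557.  -224.8   39. ]
rail L [559.2 -40.1  39. ]
board FL [473.1 -38.9  21. ]
board FR [ 470.8 -225.5   21. ]
slab [ 519.7 -127.    51. ]
handle end [ 524.8 -466.5   60. ]
boxTL [548.2 376.9  34. ]
boxTR [587.4 206.4  34. ]
boxBR [468.9 181.5  34. ]
boxBL [435.1 351.   34. ]
jar [ 418.8 -180.9  100. ]
cup [ 644.2 -220.5   60. ]
cardA [ 421.  -280.4   30. ]
cardB [ 394.5 -456.1   30. ]
```

View pics/c1.png

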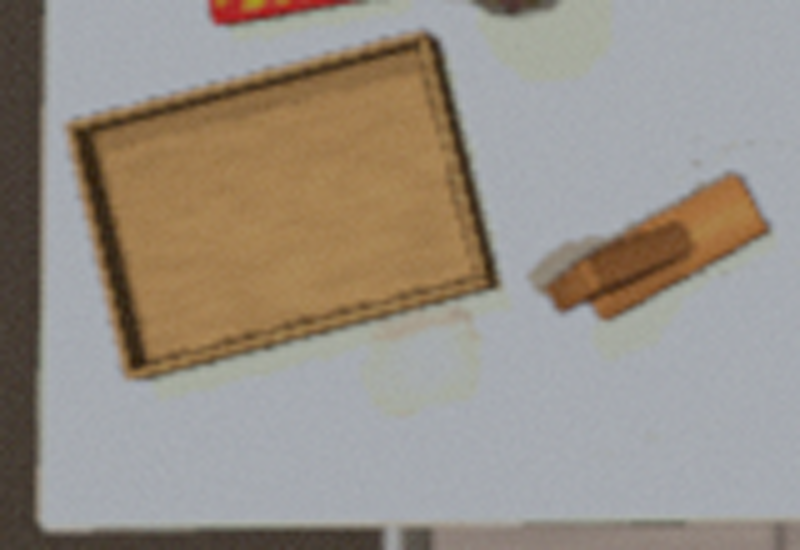

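View pics/c2.png

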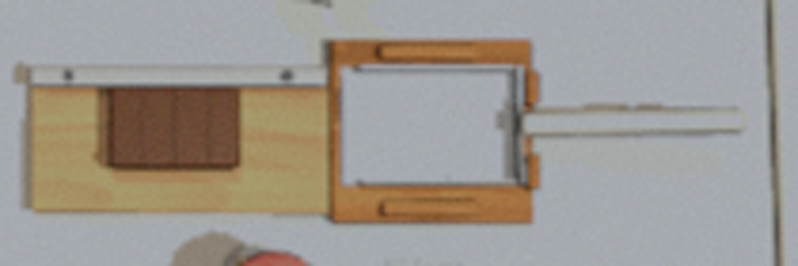

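```bash
python3 - <<'E'
from h import *
np.set_printoptions(precision=1,suppress=True)
c1=lambda u,v,z:back('top0.png',85+u/5-.4,175+v/5-.4,z)
c2=lambda u,v,z:back('top0.png',270+u/3.8-.37,175+v/3.8-.37,z)
A,B,C=c1(736,173,22),c1(770,230,22),c1(608,320,22)
d=B-C;print('push',A,B,C,np.linalg.norm(d),np.linalg.norm(A-B),'dir',d/np.linalg.norm(d),'yaw',np.degrees(np.arctan2(d[0],-d[1])))
f=(A+B)/2;print('face',f)
bx=[c1(*p,34) for p in[(68,122),(432,33),(497,288),(133,378)]]
print('box',*bx,sum(bx)/4);e=[bx[i]-bx[(i+1)%4] for i in range(4)]
print([np.linalg.norm(q) for q in e],[np.degrees(np.arctan2(-q[0],q[1])) for q in(e[0],-e[2])])
for n,u,v,z in[('bFL',33,211,21),('bFR',332,212,21),('bBackL',31,67,39),('railinL',31,86,39),('railinR',328,86,39),('slab1',110,88,51),('slab2',238,88,51),('slab3',238,165,51),('slab4',110,166,51),('cradFR',532,221,24),('cradBR',532,40,24),('hEnd',742,120,70),('hEnd',742,120,60),('hstart',525,122,40),('panL top',343,66,33),('panL bot',343,186,33)]:print(n,c2(u,v,z))
E
```

```text
push [525.8  69.6  22. ] [498.7  53.6  22. ] [457.2 130.2  22. ] 87.09785220714109 31.488415619116175 dir [ 0.5 -0.9  0. ] yaw 28.47008131650236
face [512.3  61.6  22. ]
box [552.7 381.4  34. ] [592.7 210.8  34. ] [472.6 180.1  34. ] [432.7 349.6  34. ] [512.7 280.5  34. ]
[np.float64(175.14519229826337), np.float64(123.96601151604253), np.float64(174.08410199152155), np.float64(124.16145744095758)] [np.float64(13.181556889169812), np.float64(13.237351496925852)]
bFL [475.  -39.9  21. ]
bFR [ 472.2 -225.5   21. ]
bBackL [563.1 -39.8  39. ]
railinL [551.4 -39.7  39. ]
railinR [ 549.2 -222.2   39. ]
slab1 [548.5 -87.9  51. ]
slab2 [ 547.6 -165.7   51. ]
slab3 [ 500.7 -164.9   51. ]
slab4 [501.  -87.3  51. ]
cradFR [ 465.1 -348.8   24. ]
cradBR [ 577.8 -352.    24. ]
hEnd [ 523.1 -464.7   70. ]
hEnd [ 523.8 -468.3   60. ]
hstart [ 525.5 -342.3   40. ]
panL top [ 562.  -232.5   33. ]
panL bot [ 487.8 -230.9   33. ]
```

Board origin is about (523.5, −228) with yaw −0.8°. The push block's grip is near (477,125,56) with yaw 29°. The box centre is (513,280.5) with yaw 13.2°, and all sizes match those given. Next I go above the push block.

Request:
move_arm(motion="14.5 34.8 0 0 0 50;14.5 34.8 0 0 0 50;14.5 34.8 0 0 0 50;14.5 34.8 0 0 0 50;14.5 34.8 0 0 0 50;14.5 34.8 0 0 0 50;14.5 34.8 0 0 0 50;14.5 34.8 0 0 0 50;14.5 34.8 0 0 0 50;14.5 34.8 0 0 0 50", fingers=5)

```text
time: 0.93
tool_pos: [332.9, -216.6, 194.5]
tcp_rot: [-90.0, 0.2, -111.6]
ft_force: [-0.0, -0.0, -0.7]
finger_gap: 50.1
```

Request:
move_arm(motion="14.6 34.7 -4 0 0 51;14.6 34.7 -4 0 0 51;14.6 34.7 -4 0 0 51;14.6 34.7 -4 0 0 51;14.6 34.7 -4 0 0 51;14.6 34.7 -4 0 0 51;14.6 34.7 -4 0 0 51;14.6 34.7 -4 0 0 51;14.6 34.7 -4 0 0 51;14.6 34.7 -4 0 0 51")

```text
time: 1.77
tool_pos: [477.1, 130.1, 152.8]
tcp_rot: [-90.0, 0.2, -60.7]
ft_force: [-0.3, -0.1, -1.0]
finger_gap: 49.9
```

```bash
python3 - <<'E'
from h import *
np.set_printoptions(precision=1,suppress=True)
s=snap('wrist','w1.png');print(readout.sense())
g=np.array([476.9,125.4,56]);Y=R.from_euler('z',29,degrees=True)
P=lambda p:g+Y.apply(p)
z=-56+22
for a in proj('w1.png',[P(p) for p in[(-16,-73,z),(16,-73,z),(16,17,z),(-16,17,z)]]): print(a)
print(proj('w1.png',[P((x,26*.574+q,26*.819)) for x in(-8,8) for q in (0,)]))
E
```

```text
{'time': 1.8167, 'joint_pos': array([  9. ,  -7.8, 104.9,   0.1,  83.1, -20.3]), 'qd': array([-4.2, -3.1,  2. , -1.5,  1.5, -3.2]), 'joint_efforts': array([  1.3, -41.3, -50.2,   0.3,  -0.3,   0.6]), 'tool_pos': array([476.5, 128. , 153.1]), 'tcp_rot': array([-90.1,   0.1, -60.7]), 'ft_force': array([-1.4, -0.9, -0.8]), 'wrist_torque': array([-0.,  0., -0.]), 'finger_gap': 49.995580314494326}
[267.4 265.8]
[300.9 265.9]
[302.6 173. ]
[266.2 172.8]
[[272.8 190.5]
 [294.6 190.6]]
```

View pics/w1.png

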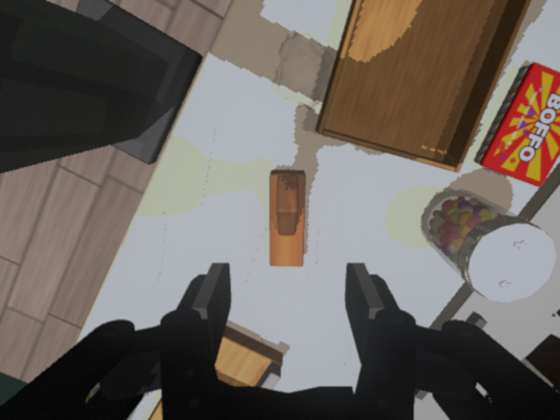

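The block shows at (270–304, 171–266), about 2 mm right of my prediction. Descend and grip.

Request:
move_arm(motion="0.2 0.2 -3 0 0 0;0.2 0.2 -6 0 0 0;0.2 0.2 -8.5 0 0 0;0.2 0.2 -10.5 0 0 0;0.2 0.2 -11.6 0 0 0;0.2 0.2 -11.6 0 0 0;0.2 0.2 -11.6 0 0 0")

```text
time: 2.4
tool_pos: [478.6, 125.8, 38.9]
tcp_rot: [-90.0, 0.0, -61.0]
ft_force: [0.2, -0.4, 0.6]
finger_gap: 50.0
```

Request:
move_arm(motion="0 0 0 0 0 0;0 0 0 0 0 0;0 0 0 0 0 0;0 0 0 0 0 0;0 0 0 0 0 0;0 0 0 0 0 0", fingers=0, squeeze=80)

```text
time: 2.9
tool_pos: [480.2, 126.7, 40.7]
tcp_rot: [-89.8, -0.1, -61.0]
ft_force: [-2.6, -0.2, 7.9]
finger_gap: 12.2
```

Request:
move_arm(motion="0 0 1 0 0 0;0 0 3 0 0 0;0 0 6 0 0 0;0 0 6 0 0 0;0 0 6 0 0 0")

```text
time: 3.32
tool_pos: [481.0, 126.9, 101.9]
tcp_rot: [-89.7, -0.1, -61.0]
ft_force: [-0.8, 0.2, -1.9]
finger_gap: 12.2
```

```bash
python3 - <<'E'
from h import *
print({k:np.round(v,1) for k,v in readout.sense().items()})
s=snap('wrist','w2.png')
E
```

```text
{'time': np.float64(3.3), 'joint_pos': array([  8.9,  -5.2, 108. ,  -0. ,  76.9, -20.2]), 'qd': array([ 0.1,  1.8,  2.8, -0. , -0.8, -0. ]), 'joint_efforts': array([  0. , -45.1, -50. ,  -0. ,   0.3,  -0. ]), 'tool_pos': array([481. , 126.9, 101.9]), 'tcp_rot': array([-89.7,  -0.1, -61. ]), 'ft_force': array([-0.8,  0.2, -1.9]), 'wrist_torque': array([0., 0., 0.]), 'finger_gap': np.float64(12.2)}
```

View pics/w2.png

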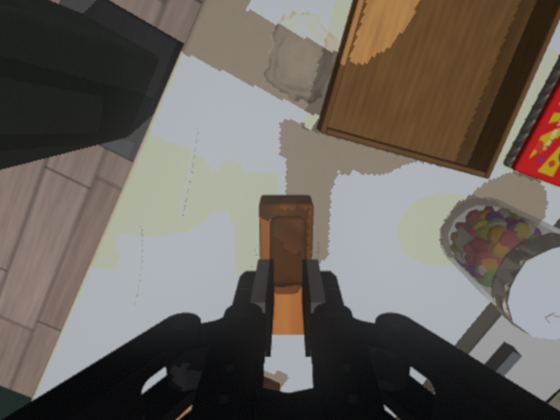

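```bash
python3 - <<'E'
from h import *
np.set_printoptions(precision=1,suppress=True)
g0=np.array([480.5,126.6,0])
for dz in (56+60,):
  for pit in(-20,-10,0,10):
    Y=R.from_euler('z',29,degrees=True)*R.from_euler('x',pit,degrees=True)
    P=lambda p:np.array([480.5,126.6,118+0])+Y.apply(p)
    z=-34
    print(pit,proj('w2.png',[P(p) for p in[(16,17,z),(-16,17,z),(16,17,z-22),(-16,17,z-22),(0,-73,z),(8,15,21),(-8,15,21)]]).tolist())
E
python3 -c "
import cv2
a=cv2.imread('pics/w2.png')[180:350,200:380];cv2.imwrite('pics/w2c.png',cv2.resize(a,None,fx=3,fy=3,interpolation=2))"
```

```text
-20 [[312.3768586623777, 223.2955360928464], [258.64821455256043, 223.33882733524146], [309.8853043482312, 223.49143733463757], [261.17004539781345, 223.53083220086688], [285.61298495970027, 377.3892611335265], [303.56725281376515, 227.10804497889927], [267.3770072024259, 227.13929111348597]]
-10 [[312.7794403027152, 213.63392143743528], [258.2291089827553, 213.669889875046], [310.2293363639732, 208.83465828531607], [260.8042412191499, 208.86365238575343], [285.609114386814, 357.52829845059944], [303.8539592801828, 236.04240399891782], [267.0947418376895, 236.07911666423806]]
0 [[313.3229718538059, 204.7688846842992], [257.6682842707873, 204.79810642317574], [310.7619168794225, 194.7891166421336], [260.2483483902475, 194.80800049666976], [285.60347571076164, 337.3353001179797], [304.0674277090697, 245.95906893037773], [266.88852708134317, 246.00178608615857]]
10 [[314.00627736455596, 196.9102485725422], [256.9671691164821, 196.93340605526225], [311.4900657520259, 181.54540736963287], [259.49547277383624, 181.55441245027748], [285.5963673851523, 317.061023373464], [304.1955912322497, 256.4470741372104], [266.7702038027221, 256.4960207603884]]
```

View pics/w2c.png

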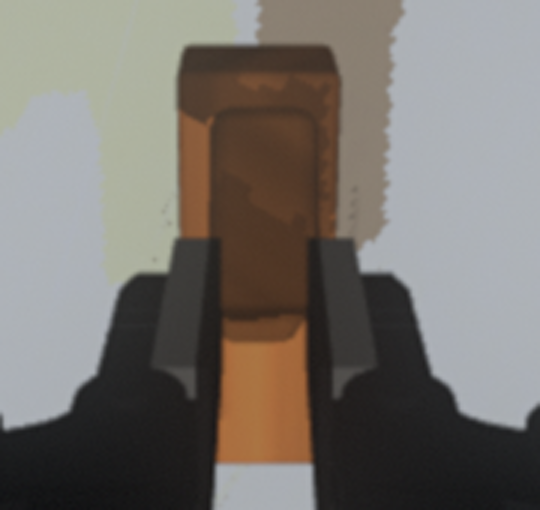

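The block is held level; projected and seen edges agree to about 2 px. Next it goes to behind the slab, above the board.

Request:
move_arm(motion="1 -3 1 0 0 -7;2.5 -6 1 0 0 -14;3.5 -9 1 0 0 -21;4.6 -11.5 1 0 0 -28;4.6 -12.3 1 0 0 -30;4.6 -12.3 0 0 0 -30;4.6 -12.3 -1 0 0 -30;4.6 -12.3 -1 0 0 -30;4.6 -12.3 -1 0 0 -30")

```text
time: 4.12
tool_pos: [522.8, 4.9, 86.6]
tcp_rot: [-90.2, 0.0, -90.8]
ft_force: [-0.2, 0.8, -0.9]
finger_gap: 12.4
```

```bash
python3 - <<'E'
from h import *
np.set_printoptions(precision=1,suppress=True)
s=snap('wrist','w3.png');print({k:np.round(v,1) for k,v in readout.sense().items()})
s=snap('top','t3.png')
a=cv2.imread('pics/t3.png')[160:260,200:400];cv2.imwrite('pics/t3c.png',np.vstack([cv2.resize(a,(560,280),interpolation=2),cv2.resize(cv2.imread('pics/w3.png')[150:,:],(560,270))]))
E
```

```text
{'time': np.float64(4.2), 'joint_pos': array([ -5.1,   0.3, 104.2,   0. ,  75.6,  -4.3]), 'qd': array([-0.1, -0.7, -1.3, -0.1,  0.1,  0.1]), 'joint_efforts': array([ -0.3, -47.4, -47.1,  -0. ,   0. ,  -0. ]), 'tool_pos': array([523.6,   4.7,  87.5]), 'tcp_rot': array([-90.1,   0. , -90.8]), 'ft_force': array([-0.4,  1.5, -1.2]), 'wrist_torque': array([ 0., -0.,  0.]), 'finger_gap': np.float64(12.5)}
```

View pics/t3c.png

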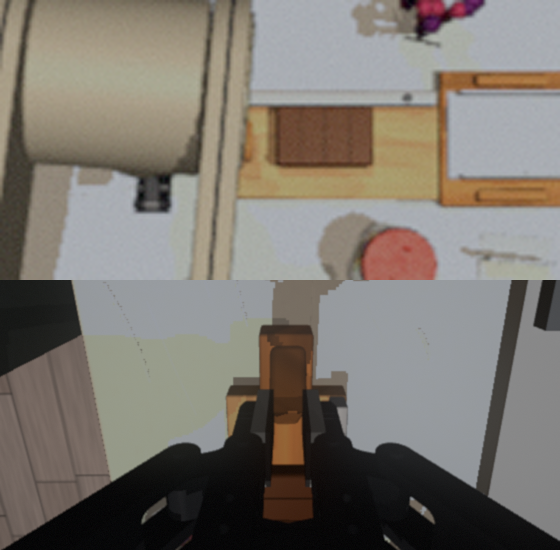

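```bash
python3 - <<'E'
from h import *
np.set_printoptions(precision=1,suppress=True)
O=np.array([523.5,-228,0]);Y=R.from_euler('z',-.8,degrees=True)
print(proj('w3.png',[O+Y.apply(p) for p in[(-52,188,21),(40,188,21),(38,188,39),(-24,141,51),(26,141,51),(26,141,21)]]))
g=np.array([524.3,4.7,87.5+17]);Y=R.from_euler('z',-1,degrees=True)
z=-34
print(proj('w3.png',[g+Y.apply(p) for p in[(16,17,z),(-16,17,z),(16,17,z-22),(-16,17,z-22),(0,-73,z),(16,-73,z)]]))
a=cv2.imread('pics/w3.png');cv2.imwrite('pics/w3c.png',cv2.resize(a[185:395,200:380],None,fx=3,fy=2.8,interpolation=2))
E
```

```text
[[223.3 265.7]
 [345.3 265.9]
 [346.3 277.3]
 [258.6 344.4]
 [328.8 344.6]
 [324.8 319.7]]
[[317.2 206.6]
 [261.1 206.4]
 [314.6 196.5]
 [263.7 196.3]
 [288.5 339.9]
 [313.2 340.1]]
```

View pics/w3c.png

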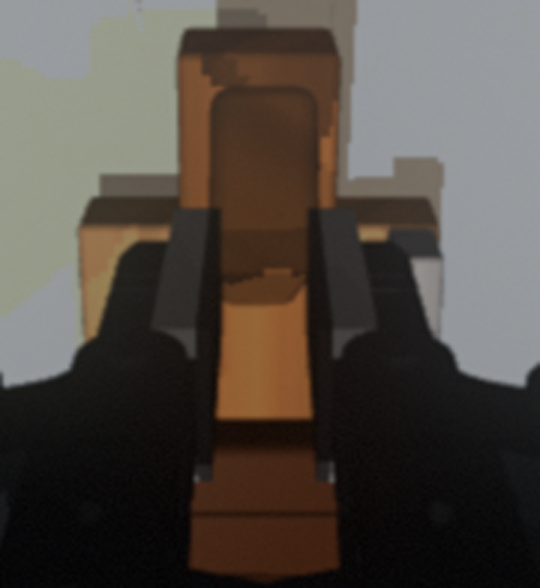

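Request:
move_arm(motion="0.4 0 -1.2 0 0 0;0.4 0 -2 0 0 0;0.4 0 -2.4 0 0 0;0.4 0 -2.4 0 0 0;0.4 0 -2.4 0 0 0")

```text
time: 4.63
tool_pos: [528.2, 3.6, 64.0]
tcp_rot: [-90.1, 0.0, -91.0]
ft_force: [-0.5, -0.7, -1.1]
finger_gap: 12.2
```

Request:
move_arm(motion="0 0 -0.1 0 0 0;0 0 -0.1 0 0 0;0 0 -0.1 0 0 0")

```text
time: 4.88
tool_pos: [529.0, 3.4, 64.0]
tcp_rot: [-90.0, -0.0, -91.0]
ft_force: [-0.2, -0.4, -0.7]
finger_gap: 12.2
```

Request:
move_arm(motion="0 0 -0.1 0 0 0;0 0 -0.1 0 0 0;0 0 -0.1 0 0 0")

```text
time: 5.13
tool_pos: [528.9, 3.5, 62.8]
tcp_rot: [-90.0, -0.0, -91.0]
ft_force: [0.1, -0.7, -0.1]
finger_gap: 12.2
```

Request:
move_arm(motion="0 -0.8 0 0 0 0;0 -1.4 0 0 0 0;0 -2 0 0 0 0;0 -2.7 0 0 0 0;0 -3.6 0 0 0 0;0 -4.6 0 0 0 0;-0.1 -5.6 0 0 0 0;-0.1 -6.6 0 0 0 0;-0.1 -7.6 0 0 0 0;-0.1 -8.6 0 0 0 0")

```text
time: 5.97
tool_pos: [527.7, -83.7, 62.7]
tcp_rot: [-90.0, 0.0, -91.0]
ft_force: [-0.8, 2.0, 0.2]
finger_gap: 12.2
```

Request:
move_arm(motion="0 -1 0 0 0 0;0 -2 0 0 0 0;0 -3 0 0 0 0;0 -4 0 0 0 0;0 -5 0 0 0 0;0 -5.8 0 0 0 0;0 -6.4 0 0 0 0;-0.1 -6.8 0 0 0 0;-0.1 -6.8 0 0 0 0")

```text
time: 6.72
tool_pos: [526.6, -151.5, 62.6]
tcp_rot: [-90.0, -0.0, -91.0]
ft_force: [-0.5, -0.0, -1.3]
finger_gap: 12.2
```

```bash
python3 - <<'E'
from h import *
np.set_printoptions(precision=1,suppress=True)
print({k:np.round(v,1) for k,v in readout.sense().items() if k in('time','tool_pos','ft_force','tcp_rot')})
s=snap('top','t4.png');cv2.imwrite('pics/t4c.png',cv2.resize(s['image'][175:245,270:480],(798,266),interpolation=2))
E
```

```text
{'time': np.float64(6.7), 'tool_pos': array([ 526.6, -151.5,   62.6]), 'tcp_rot': array([-90.,  -0., -91.]), 'ft_force': array([-0.5, -0. , -1.3])}
```

View pics/t4c.png

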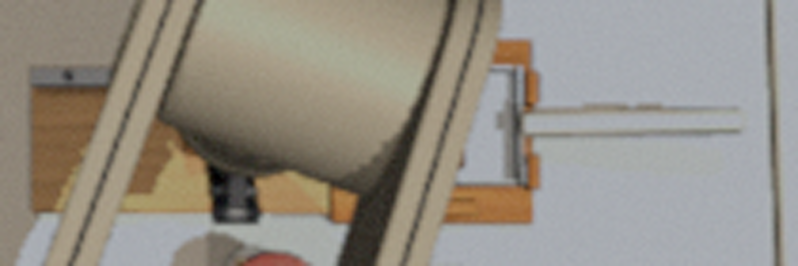

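The leading slab edge sits at about y −301, consistent with the face at −224.5. Finish the push, back off and release.

Request:
move_arm(motion="0 -0.6 0 0 0 0;0 -1.2 0 0 0 0;0 -1.7 0 0 0 0;0 -2.2 0 0 0 0;0 -2.2 0 0 0 0;0 -2.2 0 0 0 0")

```text
time: 7.27
tool_pos: [526.6, -173.1, 62.5]
tcp_rot: [-90.0, -0.0, -91.0]
ft_force: [0.5, 0.3, -1.4]
finger_gap: 12.2
```

Request:
move_arm(motion="0 0.5 0 0 0 0;0 1.5 0 0 0 0;0.1 3 0 0 0 0;0.1 4.2 0 0 0 0;0.1 5 0 0 0 0;0.1 5 -0.05 0 0 0;0.1 5 -0.05 0 0 0;0.1 5 -0.05 0 0 0")

```text
time: 7.93
tool_pos: [527.9, -122.6, 62.3]
tcp_rot: [-90.0, -0.0, -90.9]
ft_force: [0.0, -0.0, -0.4]
finger_gap: 12.5
```

Request:
move_arm(motion="0 0 0 0 0 0;0 0 0 0 0 0;0 0 0 0 0 0;0 0 0 0 0 0", fingers=5)

```text
time: 8.27
tool_pos: [527.9, -123.0, 62.3]
tcp_rot: [-90.0, -0.0, -91.0]
ft_force: [-0.1, 0.2, -0.0]
finger_gap: 50.1
```

Request:
move_arm(motion="0 0 1 0 0 0;0 0 3 0 0 0;0 0 6 0 0 0;0 0 10 0 0 0;0 -4 13 0 0 0;0 -8 13 0 0 0;-1 -12 13 0 0 0;-3 -16 13 0 0 0;-3 -20 13 0 0 0;-3 -20 13 0 0 0")

```text
time: 9.1
tool_pos: [495.8, -328.8, 193.1]
tcp_rot: [-90.0, -0.2, -91.2]
ft_force: [0.7, 0.1, 0.5]
finger_gap: 49.9
```

```bash
python3 - <<'E'
from h import *
np.set_printoptions(precision=1,suppress=True)
print({k:np.round(v,1) for k,v in readout.sense().items() if k in('time','tool_pos','ft_force','tcp_rot','joint_pos')})
t=snap('top','t5.png')['image'];w=snap('wrist','w5.png')['image']
cv2.imwrite('pics/t5c.png',np.vstack([cv2.resize(t[175:245,270:480],(560,187),interpolation=2),w]))
E
```

```text
{'time': np.float64(9.1), 'joint_pos': array([-38.4,   6.6,  86.4,  -0.1,  86.9, -37.1]), 'tool_pos': array([ 495.8, -328.8,  193.1]), 'tcp_rot': array([-90. ,  -0.2, -91.2]), 'ft_force': array([0.7, 0.1, 0.5])}
```

View pics/t5c.png

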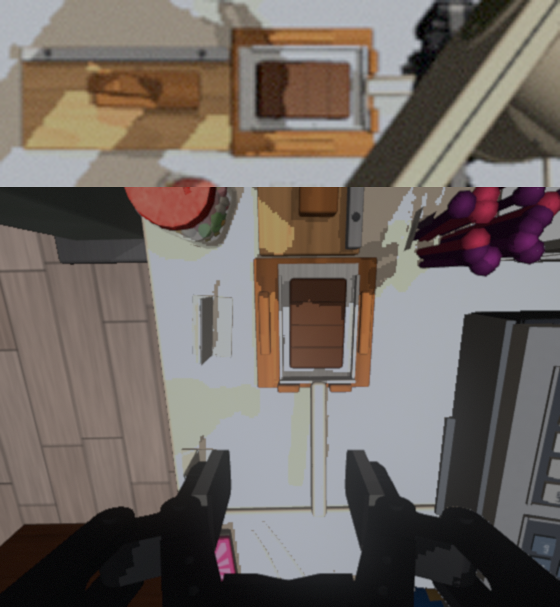

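```bash
python3 - <<'E'
from h import *
np.set_printoptions(precision=1,suppress=True)
for n,u,v,z in[('hend',319.5,328,80),('hend',319.5,328,76),('hmid',319.5,265,65),('hstart',319.5,207,45),('panBR',355,196,39),('panBL',279,196,39),('lipR',352,76,33),('lipL',280,76,33),('slabfr',290,181,49),('slab',343,181,49),('slabre',345,92,49),('slabre',290,91,49)]:print(n,back('w5.png',u,v,z))
print(proj('w5.png',[(525,-402,65),(525,-465,80)]),readout.sense()['tool_pos'])
E
```

```text
hend [ 524.6 -461.5   80. ]
hend [ 525.  -464.4   76. ]
hmid [ 525.6 -402.7   65. ]
hstart [ 527.  -351.5   45. ]
panBR [ 561.7 -343.    39. ]
panBL [ 488.5 -341.4   39. ]
lipR [ 556.3 -234.    33. ]
lipL [ 492.3 -232.7   33. ]
slabfr [ 499.3 -324.6   49. ]
slab [ 548.2 -325.6   49. ]
slabre [ 548.  -247.6   49. ]
slabre [ 500.9 -245.7   49. ]
[[318.9 264.4]
 [319.9 331.1]] [ 497.1 -324.6  192.7]
```

Slab fully in the pan (y −247…−325, lip −233, back wall −342), the block stands on the board, and handle and jaw yaw agree. Grip the handle.

Request:
move_arm(motion="1.4 -3.5 -1 0 0 0;2.8 -7 -3 0 0 0;2.8 -7 -6 0 0 0;2.8 -7 -9 0 0 0;2.8 -7 -12 0 0 0;2.8 -7 -14.5 0 0 0;2.8 -7 -16.1 0 0 0;2.8 -7 -16.1 0 0 0;2.8 -7 -16.1 0 0 0;2.8 -7 -16.1 0 0 0")

```text
time: 10.03
tool_pos: [527.2, -392.3, 33.3]
tcp_rot: [-89.9, -0.1, -90.9]
ft_force: [-0.0, -0.1, 0.4]
finger_gap: 49.7
```

Request:
move_arm(motion="0 0 0 0 0 0;0 0 0 0 0 0;0 0 0 0 0 0;0 0 0 0 0 0;0 0 0 0 0 0;0 0 0 0 0 0;0 0 0 0 0 0", fingers=0, squeeze=115)

```text
time: 10.62
tool_pos: [525.7, -392.6, 31.2]
tcp_rot: [-90.0, 0.0, -91.0]
ft_force: [-1.0, 0.6, 0.7]
finger_gap: -0.3
```

```bash
python3 - <<'E'
from h import *
np.set_printoptions(precision=1,suppress=True,linewidth=250)
print({k:np.round(v,1) for k,v in readout.sense().items() if k in('time','tool_pos','ft_force','finger_gap')})
w=snap('wrist','w6.png')['image'];t=snap('top','t6.png')['image'];s=snap('scene','s6.png')['image']
pts=[(525.5,y,52+(-402.5-y)*.268+13) for y in range(-345,-420,-10)]
P=proj('w6.png',pts)
for (u,v),p in zip(P,pts):
    u,v=int(u),int(v)
    if 0<=v<420: print(p[1],u,v,w[v,max(0,u-40):u+41:4].sum(1)//3)
print('slab',proj('w6.png',[(548,-325,49),(500,-325,49)]))
d=cv2.absdiff(t,cv2.imread('pics/t5.png')).sum(2);print(d[175:245,330:368].mean())
E
```

```text
{'time': np.float64(10.6), 'tool_pos': array([ 525.7, -392.6,   31.2]), 'ft_force': array([-1. ,  0.6,  0.7]), 'finger_gap': np.float64(-0.3)}
-345 283 163 [ 65  65  44  59  58  57  54  90 112 123 124 125 124 107  69  56  54  57  65  65  65]
-355 284 186 [168 163 110 109  96  95  93  98 116 123 125 125 122 104 110 118 118 118 119 118 118]
-365 284 209 [168 163 161 161 161 161 154  97 117 123 125 125 123 106 112 119 149 157 168 167 168]
-375 284 232 [162 161 162 160 160 161 158  98 115 123 125 126 122 107 111 119 118 168 168 168 168]
-385 285 254 [161 160 161 161 160 161 134  92  98 105 105 105  99  99  96  95 147 167 168 167 167]
-395 285 276 [160 160 156  40  40  39  39  58  57  57  35  35  55  57  58  45  39  39  39 120 166]
-405 285 299 [158 150  35  35  32  31  49  51  50  50  27  27  46  50  50  51  31  34  34  34 100]
-415 286 321 [27 28 28 27 24 23 24 22 23 22 23 24 22 21 21 24 23 24 26 27 29]
slab [[334.2 117.4]
 [224.8 119.3]]
67.90413533834587
```

```bash
python3 - <<'E'
from h import *
w=cv2.imread('pics/w6.png');s=cv2.imread('pics/s6.png');t=cv2.imread('pics/t6.png')
u,v=proj('s6.png',[(525,-400,50)])[0].astype(int);print(u,v)
a=cv2.resize(w[100:340,190:390],(400,480),interpolation=2)
b=cv2.resize(s[max(0,v-60):v+60,u-50:u+50],(400,480),interpolation=2)
cv2.imwrite('pics/f6.png',np.hstack([a,b]))
E
```

```text
344 286
```

View pics/f6.png

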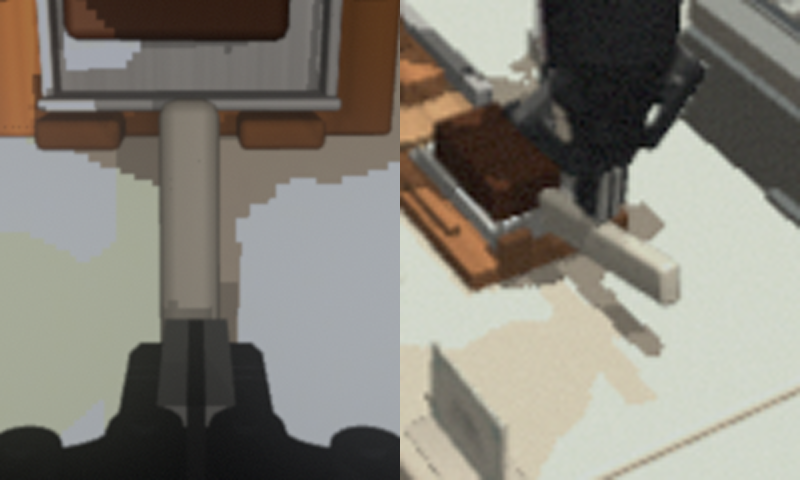

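```bash
python3 - <<'E'
from h import *
np.set_printoptions(precision=1,suppress=True)
for z in(31,50,61):print(z,proj('w6.png',[(525.7,-392.6+d,z) for d in(11,5,0)]).tolist())
d=np.load('pics/w6.png.npz');W=d['W'];print('cam',-W[:3,:3].T@W[:3,3],W[2,:3])
# same tool-fixed point in w2 (block grip), tip front edge
f=R.from_euler('z',29,degrees=True)
print(proj('w2.png',[np.array([480.8,126.9,101.9+h])+f.apply([0,11,0]) for h in(0,19,30)]))
a=cv2.imread('pics/w6.png');b=cv2.imread('pics/w5.png')
print(a[245:300:5,285].sum(1)//3,a[245:300:5,277].sum(1)//3,a[245:300:5,271].sum(1)//3)
E
```

```text
31 [[285.86894048832494, 225.7436213547611], [286.0706406403773, 236.22875788204271], [286.2358869025396, 244.818883381526]]
50 [[285.6695802210628, 239.18310950022885], [285.8942320011837, 250.61761173864144], [286.0779569447382, 259.96898779804656]]
61 [[285.53384062186706, 248.333732938461], [285.7743154983407, 260.3986578500439], [285.97074485845565, 270.25376419199847]]
cam [ 527.8 -316.3  211. ] [-0.  -0.3 -1. ]
[[286.3 225. ]
 [286.3 238.5]
 [286.4 247.7]]
[124 124  98  49  38  36  37  35  32  31  29] [119 104  98  63  58  58  57  56  52  53  51] [88 87 80 77 73 66 54 54 54 53 51]
```

The closed fingers show whole tips above the handle at row 260, so they closed above it. The true tips seem about 30 mm higher than I assumed. Going 30 mm lower is safe under either reading, so I open, lower and close again.

Request:
move_arm(motion="0 0 0 0 0 0;0 0 0 0 0 0;0 0 0 0 0 0;0 0 0 0 0 0", fingers=5, squeeze=80)

```text
time: 11.1
tool_pos: [525.8, -392.5, 31.2]
tcp_rot: [-90.0, 0.0, -91.0]
ft_force: [0.4, 0.4, 0.3]
finger_gap: 48.0
```

```bash
python3 - <<'E'
from h import *
np.set_printoptions(precision=1,suppress=True,linewidth=250)
print(r.grip_depth,{k:np.round(v,1) for k,v in readout.sense().items() if k in('time','tool_pos','ft_force','finger_gap','joint_pos')})
w=snap('wrist','w7.png')['image']
for v in range(200,340,12): print(v,w[v,225:345:4].sum(1)//3)
t=snap('top','t7.png')['image']
E
```

```text
18.700000000000003 {'time': np.float64(11.1), 'joint_pos': array([-41.2,  23.1,  84.4,   0. ,  72.5, -40.3]), 'tool_pos': array([ 525.8, -392.5,   31.2]), 'ft_force': array([0.4, 0.4, 0.3]), 'finger_gap': np.float64(48.0)}
200 [169 170 169 169 169 158 143  98  97  97 110 122 104 120 124 126 126 118  97 119 119 168 169 168 169 169 168 169 169 133]
212 [169 170 169 169 169 169 162 162 161 161 161 122 105 122 125 125 126 119  97 120 119 168 168 168 169 169 169 169 169 169]
224 [170 170 170 170 170 162 162 162 162 161 162 123 105 122 125 126 127 120 100 121 119 119 170 169 170 169 169 169 169 170]
236 [163 162 163 163 162 162 162 162 162 161 162 123 104 122 125 126 127 121 100  98  99 112 161 169 168 170 170 169 169 170]
248 [162 162 161 163 162 163 162 162 162 162 162 137 106 121 125 127 126 120 101  99  99 113 161 169 170 169 169 170 170 169]
260 [162 163 162 162 163 162 163 161 162 162 162 139 156 163 165 164 161 164 136  99  99 150 161 169 169 169 169 169 169 169]
272 [ 45  45 154 161 162 161 162 161 162 162 162 138 147 164 164 164 161 147 116  99  99 115 163 169 169 169 169 169 168 170]
284 [ 42  42 145 161 161 161 161 162 161 162 161 138 147 163 165 163 161 147 116 122 121 121 169 170 169 168 168 169 168 170]
296 [ 39  39 101 161 161 161 161 161 161 162 161 153 146 164 165 164 161 147 117 122 121 170 169 169 168 168 168 169 169 159]
308 [ 36  37 155 168 166 161 161 161 161 161 162 153 146 164 165 163 162 148 116 168 169 169 168 169 169 169 169 169 168 169]
320 [ 34 116 167 166 166 160 161 161 162 161 162 158 145 164 165 164 162 148 118 169 169 169 168 168 168 168 168 168 167 166]
332 [ 61 166 167 168 166 160 161 161 161 161 161 158 144 164 166 164 162 148 119 168 168 168 168 168 169 168 167 168 167 166]
```

Request:
move_arm(motion="0 0 -0.5 0 0 0;0 0 -1 0 0 0;0 0 -1.5 0 0 0;0 0 -1.5 0 0 0")

```text
time: 11.53
tool_pos: [524.8, -391.6, 14.1]
tcp_rot: [-90.1, 0.1, -91.0]
ft_force: [0.4, 0.3, -0.0]
finger_gap: 50.1
```

Request:
move_arm(motion="0 0 -0.5 0 0 0;0 0 -0.9 0 0 0;0 0 -1.3 0 0 0;0 0 -1.3 0 0 0;0 0 -1.3 0 0 0")

```text
time: 11.95
tool_pos: [525.5, -392.3, 2.7]
tcp_rot: [-90.0, 0.0, -91.0]
ft_force: [-0.6, 0.7, -1.3]
finger_gap: 50.2
```

Request:
move_arm(motion="0 0 0 0 0 0;0 0 0 0 0 0;0 0 0 0 0 0", fingers=1.6, squeeze=60)

```text
time: 12.2
tool_pos: [526.0, -392.7, 3.6]
tcp_rot: [-90.0, -0.0, -91.0]
ft_force: [-2.5, -0.4, -0.3]
finger_gap: 16.3
```

```bash
python3 - <<'E'
from h import *
np.set_printoptions(precision=1,suppress=True,linewidth=250)
print({k:np.round(v,1) for k,v in readout.sense().items() if k in('time','tool_pos','ft_force','finger_gap','joint_pos')})
w=snap('wrist','w8.png')['image']
for v in range(200,340,12): print(v,w[v,225:345:4].sum(1)//3)
E
```

```text
{'time': np.float64(12.2), 'joint_pos': array([-41.2,  24.9,  85.1,  -0. ,  69.9, -40.3]), 'tool_pos': array([ 526. , -392.7,    3.6]), 'ft_force': array([-2.5, -0.4, -0.3]), 'finger_gap': np.float64(16.3)}
200 [130 130 130 130 126 104 104 103 103 104 100 105 123 134 135 136 138 133 116  89 129 128 128 129 129 129 129 129 128 129]
212 [176 130 131 131 126 106 105 105 103 105 100 105 122 134 136 136 137 135 118  91 129 129 129 128 129 129 129 130 129 129]
224 [184 184 184 183 182 175 175 176 177 104 103 106 121 134 135 136 136 134 118  89 129 129 129 129 130 130 130 130 130 183]
236 [176 176 183 176 176 175 175 175 175 174 168 105 122 134 135 136 137 134 120  91 130 129 137 140 141 183 182 183 183 183]
248 [177 177 176 176 175 176 174 175 174 175 172 103 121 134 135 135 136 135 120  88 104 105 161 182 183 182 183 183 183 183]
260 [176 176 175 175 175 175 174 114  73  72  59 103 120 133 134 134 136 133 118  87 102  45  73  73  74 175 176 183 183 183]
272 [176 175 175 168  53  50  49  63  64  65  40 101 118 132 133 134 135 133 118  82  99  39  58  63  65  55  47  48 145 183]
284 [174 175  65  46  44  43  61  60  60  49  39  88  98 106 106 104 104 102  93  74  97  37  39  60  60  63  45  45  44  44]
296 [174  79  41  41  40  51  59  58  59  37  36  87  97 105 105 104 103 101  91  74 120  35  36  57  59  59  59  40  40  42]
308 [ 37  38  37  36  36  36  34  37  82  38  33  85  96 105 105 103 103 101  93  72 124  34  38  74  49  36  36  36  37  38]
320 [ 32  32  31  32  32  32  32  32  32  35  33 122 165 175 175 174 172 166 142  96 127  36  38  34  34  34  34  34  33  33]
332 [ 27  26  28  27  28  28  29  30  28  34  30 124 165 175 174 175 173 167 143  97 137  77  38  33  33  32  32  32  31  31]
```

Now the handle runs between the fingers. Close firmly.

Request:
move_arm(motion="0 0 0 0 0 0;0 0 0 0 0 0;0 0 0 0 0 0;0 0 0 0 0 0", fingers=0, squeeze=110)

```text
time: 12.58
tool_pos: [525.8, -392.8, 3.7]
tcp_rot: [-90.0, -0.0, -91.0]
ft_force: [-3.3, 0.5, 6.1]
finger_gap: 12.0
```

Request:
move_arm(motion="0 0 0.2 0 0 0;0 0 0.4 0 0 0;0 0 0.7 0 0 0;0 0 1 0 0 0;0 0 1 0 0 0;0 0 1 0 0 0")

```text
time: 13.08
tool_pos: [526.0, -392.6, 13.4]
tcp_rot: [-90.0, -0.0, -91.0]
ft_force: [-0.1, -0.1, -3.4]
finger_gap: 11.7
```

```bash
python3 - <<'E'
from h import *
np.set_printoptions(precision=1,suppress=True,linewidth=250)
print({k:np.round(v,2) for k,v in readout.sense().items() if k in('time','tool_pos','ft_force','finger_gap','wrist_torque')})
w=snap('wrist','w9.png')['image'];t=snap('top','t9.png')['image']
b=w.copy();hsv=cv2.cvtColor(w,cv2.COLOR_BGR2HSV)
for v in range(60,180,8): print(v,w[v,200:370:8].sum(1)//3)
print(proj('w9.png',[(549,-326,59),(500,-326,59),(562,-342,49),(488,-342,49),(562,-342,29)]))
E
```

```text
{'time': np.float64(13.08), 'tool_pos': array([ 526. , -392.6,   13.4]), 'ft_force': array([-0.1, -0.1, -3.4]), 'wrist_torque': array([-0.3, -0. ,  0. ]), 'finger_gap': np.float64(11.73)}
60 [ 90  94  34  32  32  31  32  33  32  33  34  33  32  32  32  32  32  32  29 121 109  48]
68 [101  92  28  30  27  29  29  31  30  28  25  27  27  30  31  31  30  30  25 121 104  48]
76 [148  94  34  34  34  35  33  33  32  33  33  32  33  34  32  33  34  32  26 120  93  47]
84 [175  76  36  35  35  35  34  35  34  35  33  34  33  34  33  34  33  34  25 119  93  48]
92 [176  63  36  36  37  36  35  34  35  36  33  33  32  35  34  34  35  34  28 119  93  47]
100 [176  54  37  39  39  37  36  34  36  35  35  36  35  33  35  35  34  34  25 118  92  49]
108 [177  50  39  40  41  39  37  37  37  37  36  35  34  34  35  34  34  36  25 118  92  53]
116 [175  52  39  43  40  42  40  38  40  37  37  36  36  36  36  36  34  35  24 117  90  60]
124 [174  55 175 106 106 107  75  61  60  59  51  50  49  50  48  62  59  60 119 118  89  72]
132 [158  61 176 176 176 176 137 119 120 118 120 119 121 120 118 120 115 117 118 117  89  87]
140 [147  63 178 178 177 177 134 119 120 118 120 120 120 119 117 119 115 117 117 117  88  96]
148 [111  72 122 119 117 119 118 119 119 117 119 120 119 119 118 117 115 116 115 113  86 105]
156 [77 71 67 66 63 63 63 62 63 62 62 63 62 62 62 61 62 62 62 61 62 74]
164 [159 162 160 159 157 114  93  94  80  86 113 115 112  87  90  88  86  85  80  76  81  78]
172 [ 75 100 104 108  74  70  48  59  55 100 129 130 127  75  55  69  68  67  69  66  58  59]
[[345.6 124.1]
 [211.5 126.4]
 [372.7 162.4]
 [190.1 165.3]
 [362.8 154.8]]
```

The scoop lifts free: 3.4 N, torque consistent with the load, slab in place. Lift and carry it level.

Request:
move_arm(motion="0 0 0.3 0 0 0;0 0 1 0 0 0;0 0 2 0 0 0;0 0 3.5 0 0 0;-0.1 0 5.3 0 0 0;-0.3 0 7.3 0 0 0;-0.8 0 9.3 0 0 0;-1.4 0 11 0 0 0;-2 0 12.4 0 0 0;-2.4 0 13.2 0 0 0")

```text
time: 14.02
tool_pos: [502.4, -393.6, 149.2]
tcp_rot: [-89.8, -0.2, -91.0]
ft_force: [0.7, -0.2, -3.1]
finger_gap: 11.7
```

Request:
move_arm(motion="-0.1 0.3 0.5 0 0 0;-0.1 1 0.8 0 0 0;-0.1 2 0.8 0 0 0;-0.1 3.4 0.8 0 0 0;-0.1 5 0.8 0 0 0;-0.1 6.8 0.8 0 0 0;-0.1 8.7 0.8 0 0 0;-0.1 10.7 0.8 0 0 0;-0.1 12.7 0.8 0 0 0;-0.1 14.7 0.8 0 0 0")

```text
time: 14.85
tool_pos: [500.0, -242.6, 151.6]
tcp_rot: [-90.1, 0.1, -90.9]
ft_force: [1.7, -0.1, -4.0]
finger_gap: 12.0
```

Request:
move_arm(motion="0.1 2 0 0 0 0.4;0.3 4 0 0 0 1.2;0.6 6 0 0 0 2.2;0.9 8 0 0 0 3.2;1.2 10 0 0 0 4.2;1.5 12 0 0 0 5.2;1.8 14 0 0 0 6.2;2.1 16 0 0 0 7.2;2.4 18 0 0 0 8.2;2.7 20 0 0 0 9.2")

```text
time: 15.68
tool_pos: [526.5, -43.0, 151.8]
tcp_rot: [-90.1, 0.1, -81.7]
ft_force: [0.3, 0.5, -3.5]
finger_gap: 11.7
```

Request:
move_arm(motion="0.3 1.9 0 0 0 1;0.6 3.7 0 0 0 2;0.9 5.4 0 0 0 2.9;1.2 7 0 0 0 3.6;1.5 8.5 0 0 0 4.2;1.8 9.9 0 0 0 4.7;2.1 11.2 0 0 0 5;2.4 12.3 0 0 0 5;2.7 13.2 0 0 0 5;3 13.7 0 0 0 5")

```text
time: 16.52
tool_pos: [557.6, 93.0, 152.8]
tcp_rot: [-90.0, 0.0, -76.7]
ft_force: [0.6, -0.4, -3.5]
finger_gap: 11.8
```

Request:
move_arm(motion="0 0 0 0 0 0;0 0 0 0 0 0;0 0 0 0 0 0")

```text
time: 16.77
tool_pos: [557.7, 90.9, 153.1]
tcp_rot: [-90.0, -0.0, -76.8]
ft_force: [-0.1, 0.4, -4.1]
finger_gap: 11.9
```

```bash
python3 - <<'E'
from h import *
np.set_printoptions(precision=1,suppress=True,linewidth=250)
S=readout.sense();print({k:np.round(v,2) for k,v in S.items() if k in('time','tool_pos','tcp_rot','ft_force','finger_gap','wrist_torque')})
w=snap('wrist','w10.png')['image'];t=snap('top','t10.png')['image']
d=cv2.absdiff(w,cv2.imread('pics/w9.png')).sum(2)
for v in range(60,180,8): print(v,w[v,200:370:8].sum(1)//3)
# box corners expected vs wrist view
O=np.array([512.7,280.5,0]);Y=R.from_euler('z',13.2,degrees=True)
print(proj('w10.png',[O+Y.apply(p) for p in[(62.5,-87.5,34),(-62.5,-87.5,34),(62.5,87.5,34),(-62.5,87.5,34)]]))
E
```

```text
{'time': np.float64(16.77), 'tool_pos': array([557.7,  90.9, 153.1]), 'tcp_rot': array([-90. ,  -0. , -76.8]), 'ft_force': array([-0.1,  0.4, -4.1]), 'wrist_torque': array([-0.3, -0.1,  0.1]), 'finger_gap': np.float64(11.91)}
60 [136  93  66  67  67  67  66  65  65  64  63  63  62  59  59  60  33  33  29 116  92  45]
68 [103  90  54  54  59  59  58  57  50  48  48  53  52  52  51  43  25  26  28 118  92  46]
76 [110  90  68  69  69  68  67  66  65  64  65  63  61  61  32  32  32  34  25 117  92  46]
84 [113  74  66  71  69  70  68  66  66  65  64  64  63  56  34  33  31  33  26 117  91  46]
92 [116  63  38  37  45  69  68  68  67  66  66  63  63  33  33  33  33  33  27 117  91  47]
100 [114  55  39  39  37  37  36  36  42  34  35  36  33  34  34  35  33  33  26 117  90  45]
108 [114  51  40  41  39  38  37  36  37  37  35  35  35  34  36  34  35  36  28 117  89  51]
116 [113  54  41  43  41  40  39  38  38  36  38  35  36  37  36  36  36  37  26 115  90  56]
124 [110  61 119  69  59  74  59  73  59  58  61  50  62  48  61  56  53  54 117 115  88  66]
132 [112  62 119 116 116 117 117 117 118 117 119 118 118 119 116 118 113 116 116 116  88  81]
140 [128  64 120 117 115 118 116 116 118 115 119 117 118 118 116 118 114 117 115 116  92  92]
148 [159  67 120 118 114 117 115 117 117 115 118 118 119 118 116 116 114 116 115 117  89 100]
156 [168  73  67  67  66  65  66  64  64  62  63  64  63  63  62  62  64  64  63  63  62  74]
164 [109 101 100 102 102 100  99  98  86  85 112 112 110 100 104 114 100 100 112 111 110 119]
172 [174 166 165 166 173 173 173 173 172  99 128 128 126  96 171 173 124 123 173 174 173 173]
[[ 367.4   54.8]
 [ 204.9   54.8]
 [ 386.2 -249.3]
 [ 185.7 -249.3]]
```

Slab unmoved in the pan, pose as planned. Descend, then tilt 15°.

Request:
move_arm(motion="0 0 -0.3 0 0 0;0 0 -1 0 0 0;0 0 -2 0 0 0;0 0 -3.2 0 0 0;0 0 -4.5 0 0 0;0 0 -5.8 0 0 0;0 0 -7 0 0 0;0 0 -8 0 0 0;0 0 -8.7 0 0 0;0 0 -9 0 0 0")

```text
time: 17.7
tool_pos: [556.8, 91.4, 61.3]
tcp_rot: [-90.1, 0.0, -76.8]
ft_force: [-0.9, -0.6, -3.9]
finger_gap: 11.6
```

Request:
move_arm(motion="0 0 0 -0.7 -0.2 0;0 0 0 -2 -0.5 0;0 0 -0.1 -3.5 -0.8 0;0 0 -0.2 -5.2 -1.2 0;0 0.1 -0.3 -7 -1.6 0;0 0.1 -0.4 -8.8 -2.1 0;0 0.1 -0.4 -10.6 -2.5 0;0 0.1 -0.5 -12.2 -2.8 0;0 0.2 -0.5 -13.4 -3.1 0;0 0.2 -0.5 -14 -3.3 0")

```text
time: 18.53
tool_pos: [558.2, 94.6, 58.9]
tcp_rot: [-89.9, -14.5, -76.7]
ft_force: [-0.3, -1.1, -3.6]
finger_gap: 11.8
```

```bash
python3 - <<'E'
from h import *
np.set_printoptions(precision=1,suppress=True,linewidth=250)
S=readout.sense();print({k:np.round(v,2) for k,v in S.items() if k in('time','tool_pos','tcp_rot','ft_force','finger_gap','wrist_torque','joint_pos')})
w=snap('wrist','w11.png')['image']
for v in range(0,180,12): print(v,w[v,160:410:10].sum(1)//3)
T=R.from_euler('xyz',S['tcp_rot'],degrees=True);T0=R.from_euler('xyz',[-90,0,-90],degrees=True)
A=T*T0.inv();L=S['tool_pos']+A.apply([0,159.6,12.3]);print('lip',L,'yhat',A.apply([0,1,0]))
Y=R.from_euler('z',13.2,degrees=True);print('box',Y.inv().apply(L-[512.7,280.5,0]))
O=np.array([512.7,280.5,0]);print(proj('w11.png',[O+Y.apply(p) for p in[(62.5,-87.5,34),(-62.5,-87.5,34)]]))
E
```

```text
{'time': np.float64(18.53), 'joint_pos': array([ 14.6,   9.5,  99.1, -15.2,  72.3,   6.1]), 'tool_pos': array([558.2,  94.6,  59. ]), 'tcp_rot': array([-89.9, -14.5, -76.7]), 'ft_force': array([-0.3, -1.1, -3.6]), 'wrist_torque': array([-0. ,  0.1, -0. ]), 'finger_gap': np.float64(11.83)}
0 [ 32  31  57 150  42  34  33  33  35  34  35  35  24  24  24  25  24  23  24  19  94  61 111  50  52]
12 [109 112 112 122  43  44  50  51  51  50  51  51  30  30  34  33  32  33  33  19 121  51 110  58  61]
24 [175 176 174 163  44  41  51  51  52  51  51  52  31  31  32  33  32  32  33  30  94  47 103 118 117]
36 [176 176 169 167  57  39  52  53  53  53  53  52  33  33  33  33  34  32  34  53 122  46 104 119 118]
48 [176 176 177 168  83  38  53  53  53  54  53  50  34  32  32  31  33  33  34  82  95  47 112 119 120]
60 [176 176 177 167 128  38  55  54  55  55  53  33  33  33  35  35  34  34  34 106 100  46  89  92  93]
72 [177 176 177 169 158  53  58  57  55  54  55  34  35  34  33  33  34  36  33 113  95  50  94  93  92]
84 [168 176 177 168 174  73  58  58  57  55  57  35  35  36  36  35  35  36 
[... 167 characters left out ...]
 62  60  59  40  39  38  38  38  37  37  39  38 119  94  96  93  93  86]
120 [169 169 168 168 116  84  55  53  51  35  34  32  34  32  31  30  30  31  29 119  92 110  93  94  86]
132 [170 170 170 168 102  69 122 120 123 121 120 121 123 121 121 120 122 120 122 121  92 120 169 168 131]
144 [169 170 169 169 133  60 100 114 123 118  96  96  98 118 122 119 122 122 121 122  98 122 168 169 169]
156 [169 167 169 170 164  68  66  65  64  64  64  62  61  61  61  60  59  61  62  61  62  78 169 168 168]
168 [169 170 169 170 170 169 169 168 167 167 167  90 124 124 110 122 122 122 177 178 178 178 179 178 178]
lip [522. 248.  31.] yhat [-0.2  0.9 -0.2]
box [  1.6 -33.8  31. ]
[[421.8  25.5]
 [142.5  24.8]]
```

Request:
move_arm(motion="0 0 0 -0.4 -0.1 0;0 0 0.1 -0.9 -0.2 0;0 0.1 0.2 -1.5 -0.3 0;0 0.1 0.3 -2.1 -0.5 0;0 0.2 0.4 -2.7 -0.6 0;0 0.2 0.5 -3.3 -0.8 0;0 0.2 0.5 -3.9 -0.9 0;-0.1 0.3 0.6 -4.5 -1 0;-0.1 0.3 0.7 -5 -1.2 0;-0.1 0.3 0.8 -5.5 -1.3 0")

```text
time: 19.42
tool_pos: [556.6, 96.6, 66.1]
tcp_rot: [-90.0, -20.1, -76.8]
ft_force: [-0.4, 0.9, -3.5]
finger_gap: 11.7
```

Request:
move_arm(motion="0 0 0.1 -0.5 -0.1 0;0 0.1 0.2 -1 -0.2 0;0 0.1 0.3 -1.5 -0.3 0;0 0.2 0.4 -2 -0.5 0;-0.1 0.2 0.5 -2.5 -0.6 0;-0.1 0.3 0.6 -3 -0.7 0;-0.1 0.3 0.7 -3.5 -0.8 0;-0.1 0.4 0.8 -4 -0.9 0;-0.1 0.4 0.9 -4.5 -1 0;-0.1 0.4 1 -4.9 -1.1 0")

```text
time: 20.25
tool_pos: [555.8, 100.6, 76.3]
tcp_rot: [-90.0, -25.1, -76.7]
ft_force: [-0.9, -0.6, -2.6]
finger_gap: 11.7
```

```bash
cat > st.py <<'E'
from h import *
import sys
np.set_printoptions(precision=1,suppress=True,linewidth=250)
S=readout.sense();print({k:np.round(v,2) for k,v in S.items() if k in('time','tool_pos','tcp_rot','ft_force','finger_gap','wrist_torque')})
f=sys.argv[1];w=snap('wrist',f)['image']
for v in range(0,180,12): print(v,w[v,160:410:10].sum(1)//3)
T=R.from_euler('xyz',S['tcp_rot'],degrees=True);T0=R.from_euler('xyz',[-90,0,-90],degrees=True)
A=T*T0.inv();L=S['tool_pos']+A.apply([0,159.6,12.3])
Y=R.from_euler('z',13.2,degrees=True);print('lip',L,'box',Y.inv().apply(L-[512.7,280.5,0]))
E
python3 st.py w12.png
```

```text
{'time': np.float64(20.25), 'tool_pos': array([555.8, 100.6,  76.3]), 'tcp_rot': array([-90. , -25.1, -76.7]), 'ft_force': array([-0.9, -0.6, -2.6]), 'wrist_torque': array([0.2, 0. , 0.1]), 'finger_gap': np.float64(11.73)}
0 [ 28  38  43 151  45  30  31  33  32  33  32  23  23  23  23  23  22  22  22  21 103  65 116  43  44]
12 [ 88  94 101 126  46  39  47  46  46  46  35  29  30  31  31  32  31  32  33  19  97  59 113  63  64]
24 [172 171 171 169  49  38  46  45  47  46  31  31  33  32  33  33  33  32  31  23 123  50 106 122 120]
36 [172 172 172 174  52  36  48  46  48  31  30  32  33  31  33  31  31  33  33  54 105  48 107 120 120]
48 [172 172 172 173  58  37  48  48  32  31  32  32  32  33  32  31  32  33  33  73  98  49  91  92  92]
60 [173 172 173 173  74  38  50  47  32  31  32  33  32  32  33  31  33  32  33 105  99  49  90  94  94]
72 [173 173 173 172  87  51  50  33  34  34  34  33  32  33  33  35  33  33  33 111  98  53 174 174 169]
84 [173 173 175 173  95  70  36  35  35  34  33  32  31  33  33  34  34  34  35 118  98  61 174 174  86]
96 [173 173 174 173  98  97  37  35  36  36  35  35  35  35  34  35  36  35  36 119  97  81 174 174  87]
108 [174 173 174 173  99  92  39  36  40  37  37  36  35  36  35  37  35  36  36 119  97 100 174 174  88]
120 [175 174 173 173 111  73  38  35  45  29  35  33  32  31  32  31  32  33  31 120  97 112 175 174 136]
132 [175 178 176 175 151  69 101 100 102  99  98  99 125 122 122 120 125 121 123 121  95 123 174 174 174]
144 [175 175 174 174 153  62 103 100 103 101  99  99 101  98  98  96  98  98  98  95 100 125 183 183 186]
156 [185 186 185 185 170  70  70  68  67  66  65  65  64  64  63  63  64  65  66  65  67  79 185 184 185]
168 [186 186 185 185 185 183 175 175 176 181 183  94 107 126 113 183 183 172 177 185 184 186 185 185 184]
lip [521.5 246.3  19.7] box [  0.7 -35.3  19.7]
```

Request:
move_arm(motion="0 0.1 0.1 -0.5 -0.1 0;0 0.1 0.2 -1 -0.2 0;0 0.2 0.3 -1.5 -0.3 0;0 0.2 0.4 -2 -0.5 0;-0.1 0.3 0.6 -2.5 -0.6 0;-0.1 0.3 0.6 -2.5 -0.6 0")

```text
time: 20.8
tool_pos: [554.7, 103.9, 82.4]
tcp_rot: [-90.0, -27.7, -76.7]
ft_force: [-0.2, 0.1, -3.4]
finger_gap: 11.4
```

```bash
python3 st.py w13.png
```

```text
{'time': np.float64(20.8), 'tool_pos': array([554.7, 103.9,  82.4]), 'tcp_rot': array([-90. , -27.7, -76.7]), 'ft_force': array([-0.2,  0.1, -3.4]), 'wrist_torque': array([ 0.2,  0. , -0. ]), 'finger_gap': np.float64(11.36)}
0 [ 29  30  42 150  44  40  45  45  44  45  30  31  30  31  30  28  31  30  30  21 101  75 115  43  45]
12 [ 41  52  55 113  46  39  45  45  45  42  30  30  30  32  29  30  31  30  31  19 122  56 114  66  67]
24 [172 173 173 169  47  37  45  44  44  32  31  31  31  30  31  31  32  29  31  30 104  49 106 120 120]
36 [171 172 173 174  48  37  46  45  34  30  29  32  32  33  30  31  32  31  33  54  98  49 106 120 120]
48 [172 172 173 172  57  36  46  45  33  30  33  31  32  31  30  32  33  32  32  82  98  49  91  93  93]
60 [173 173 173 173  75  33  33  33  31  30  30  32  31  31  30  29  30  31  30 105 105  50 166 174 175]
72 [173 173 173 172  86  42  32  36  34  32  31  33  33  31  32  30  32  33  33 115  98  52 174 174 133]
84 [174 173 174 173  95  66  35  30  35  33  33  33  32  34  32  33  33  33  33 118  98  62 175 174  85]
96 [173 173 173 173  98  95  36  33  33  36  35  35  34  35  35  34  33  34  35 117  99  81 174 175  88]
108 [174 175 174 174 157  95  39  35  46  39  35  36  35  34  35  35  35  35  35 119  97  99 175 175  88]
120 [175 175 174 174 157  76 100  99 101  97  99 121 124 120 121 119 122 144 121 119  96 113 175 175 131]
132 [177 185 174 174 149  63 101 100 102  99  99  98 100 122 122 110  97 117 122 119  96 122 174 174 174]
144 [186 186 185 186 153  62 102 100 103 101 100 100 101  98  98  97  98  97  99  95 101 125 186 185 186]
156 [186 187 186 187 181  71  70  68  68  66  66  65  65  64  64  64  64  66  66  66  67  73 186 186 185]
168 [186 187 187 186 186 175 175 174 185 185 184  93 107 105 108 184 184 184 185 185 186 186 187 186 185]
lip [520.9 247.1  19.2] box [  0.3 -34.4  19.2]
```

The slab edge has moved from row 124 to about 115, so it has begun to slide. Hold and check.

Request:
move_arm(motion="0 0 0 0 0 0;0 0 0 0 0 0;0 0 0 0 0 0;0 0 0 0 0 0")

```text
time: 21.18
tool_pos: [554.8, 103.4, 82.2]
tcp_rot: [-90.0, -27.6, -76.8]
ft_force: [-0.1, 0.1, -3.2]
finger_gap: 11.9
```

```bash
python3 st.py w14.png
```

```text
{'time': np.float64(21.18), 'tool_pos': array([554.8, 103.4,  82.2]), 'tcp_rot': array([-90. , -27.6, -76.8]), 'ft_force': array([-0.1,  0.1, -3.2]), 'wrist_torque': array([ 0.3,  0.1, -0. ]), 'finger_gap': np.float64(11.93)}
0 [ 27  32  40 140  42  35  40  41  40  40  30  28  27  28  27  27  27  29  27  20 114  71 107  42  42]
12 [ 39  74  77 107  42  36  42  40  41  29  29  27  27  26  29  28  28  29  28  18 111  50 106  62  61]
24 [163 161 162 155  44  34  43  42  40  28  28  29  29  28  30  28  28  29  28  32  91  48  99 113 112]
36 [161 162 163 163  44  34  42  42  28  29  29  29  28  27  28  28  27  29  28  56  92  45  99 113 113]
48 [162 162 162 163  55  31  44  43  30  29  30  30  29  28  26  28  29  29  29  83  93  46  85  86  87]
60 [163 163 163 163  70  24  30  31  30  31  29  29  30  29  29  27  30  29  28 100  93  46 156 164 163]
72 [163 163 163 163  82  96  94  17  16  23  24  16  12  13  13  12  12  13 106 109  93  48 164 163 121]
84 [163 163 164 164  89  97  94  92 118 112 116 168 169 114 112 112 115 108 111 110  92  58 163 164  79]
96 [164 164 163 164  93  95 132  93  94 112 116 114 133 113 113 112 115 109 158 109  92  77 164 164  83]
108 [165 164 163 164  95  90 149  94  95 114 116 115 117 114 114 113 115 164 167 111  92  93 165 164  81]
120 [164 164 165 164 147  78 113  94  96  92  94 112 118 114 114 112 116 116 114 112  91 107 164 164 127]
132 [165 172 164 165 141  65  96  95  96  93  94  94  94 116 115 100  92  92 116 112  90 114 165 164 164]
144 [175 175 175 175 145  59  96  96  98  96  95  94  95  94  93  91  93  92  93  89  90 117 175 174 175]
156 [175 176 175 175 170  68  66  64  65  63  63  61  61  61  60  60  61  62  62  62  62  75 175 175 175]
168 [175 176 175 175 175 165 165 163 174 173 174  88 100 100  91 174 173 173 175 175 174 175 175 175 175]
lip [521.1 246.6  19.1] box [  0.5 -35.   19.1]
```

Edge now at row 72, about 25 mm on and sliding gently. Keep holding.

Request:
move_arm(motion="0 0 0 0 0 0;0 0 0 0 0 0;0 0 0 0 0 0;0 0 0 0 0 0;0 0 0 0 0 0;0 0 0 0 0 0")

```text
time: 21.73
tool_pos: [554.8, 103.5, 82.2]
tcp_rot: [-90.0, -27.6, -76.8]
ft_force: [0.5, 0.6, -3.4]
finger_gap: 11.8
```

```bash
python3 st.py w15.png
```

```text
{'time': np.float64(21.73), 'tool_pos': array([554.8, 103.5,  82.2]), 'tcp_rot': array([-90. , -27.6, -76.8]), 'ft_force': array([ 0.5,  0.6, -3.4]), 'wrist_torque': array([0.2, 0.1, 0. ]), 'finger_gap': np.float64(11.84)}
0 [ 28  31  39 138  49 114 112 112 113 112 114 115 112 113 110 112 113 108 112 107 113  71 107  42  41]
12 [ 35  67  71 101  50 114 112 112 113 112 113 115 112 114 110 112 113 109 111 106 110  52 105  62  62]
24 [160 160 160 154  52 115 112 113 114 112 115 115 112 113 110 112 113 109 111 107  92  46  99 112 112]
36 [160 161 161 162  45 116 112 114 116 111 166 153 113 113 111 111 114 108 112 105  91  45  99 112 112]
48 [162 161 162 162  55 111 114 115 116 112 127 169 113 113 111 111 114 107 112 107  92  45  85  86  87]
60 [162 161 162 163  71  95 115 114 116 112 171 169 169 113 111 111 115 106 112 108  92  45 154 163 163]
72 [162 162 162 161  82  96  94 114 116 113 116 168 169 113 112 111 115 107 111 108  93  49 163 163 121]
84 [162 162 163 162  89  97  93  92 117 112 116 168 169 113 112 111 115 108 111 110  91  56 164 163  79]
96 [162 163 162 162  93  95 114  93  94 112 115 114 140 113 112 112 115 109 154 110  92  77 164 164  82]
108 [164 163 162 163 100  90 148  93  94 113 115 115 116 114 113 112 115 163 165 111  91  93 163 163  81]
120 [164 163 164 162 147  74 112  94  96  92  92 111 117 114 114 112 115 124 113 111  91 105 163 164 124]
132 [165 173 163 164 139  60  95  94  97  93  93  93  95 115 115 108  93  96 115 112  89 114 163 163 164]
144 [174 174 173 174 143  59  97  94  97  95  93  93  95  92  92  91  92  91  92  89  90 117 174 174 174]
156 [174 175 173 174 169  67  65  65  63  61  62  60  61  61  61  60  60  61  62  62  62  73 174 173 174]
168 [174 174 173 174 173 164 164 163 173 173 172  88  99  98  89 172 173 172 173 174 173 174 174 174 174]
lip [521.1 246.7  19.1] box [  0.4 -34.9  19.1]
```

```bash
cat > slab.py <<'E'
from h import *
import sys
np.set_printoptions(precision=1,suppress=True,linewidth=250)
f=sys.argv[1];t=snap('top',f)['image'].astype(int)
b=t[195:285:3,90:185:3]
# brown: r>b, dark
m=((t[...,2]-t[...,0])>15)&(t[...,2]<120)&(t[...,2]>35)
m[:190]=0;m[290:]=0;m[:,:85]=0;m[:,190:]=0
for row in range(190,260,3): print(row,''.join('#' if m[row,c] else ('o' if t[row,c].max()>140 and t[row,c,2]-t[row,c,0]<25 else '.') for c in range(90,190,2)))
n,l,s,c=cv2.connectedComponentsWithStats(m.astype(np.uint8));
for i in range(1,n):
    if s[i,4]>150: print(s[i],back(f,*c[i],34), cv2.minAreaRect(np.argwhere(l==i)[:,::-1].astype(np.float32)))
E
python3 slab.py t15.png
```

```text
190 ###################.####.######..##...............
193 #..#################.###....#....###..............
196 #####################...##....#...##..............
199 ..####################.##....#..o.##..............
202 #######################.....##...###..............
205 ###############################..###..............
208 ###############################..###..............
211 ##############################..###...............
214 ##############################.###................
217 #.################.##########.####.######.........
220 ###################.#.#################...........
223 ######################...##########..oo.oo.##.....
226 #######################..######.....o.......#.....
229 #######################......................##.oo
232 ########################.....................##.oo
235 ########################................##.ooooooo
238 #########################..........#.ooooooo.ooooo
241 #########################....##ooooo..oooooo.ooooo
244 ##########################oooooooooooooooooo.ooooo
247 #######################..#oooooooooooooooooooooooo
250 #######################..ooooooooooooooooooooooooo
253 ########################o..ooooooooooooooooooooooo
256 ########################.ooooooooooooooooooooooooo
259 .#######################.ooooooooooooooooooooooooo
[  85  190   88  100 5829] [459.8 336.5  34. ] ((128.5, 239.5), (87.0, 99.0), 0.0)
```

The arm hides the box from the top camera. Withdraw along the pan's plane so the tail sets down gently, then look.

Request:
move_arm(motion="0.1 -0.5 0.3 0 0 0;0.3 -1.3 0.7 0 0 0;0.5 -2.3 1.2 0 0 0;0.8 -3.4 1.8 0 0 0;1 -4.4 2.4 0 0 0;1.2 -5.2 2.8 0 0 0;1.2 -5.6 3.8 0 0 0;1.2 -6 5.5 0 0 0;1.2 -6 7.5 0 0 0;1.2 -6 9 0 0 0")

```text
time: 22.67
tool_pos: [567.4, 43.3, 175.3]
tcp_rot: [-89.9, -27.6, -76.8]
ft_force: [0.3, 0.8, -1.5]
finger_gap: 11.7
```

Request:
move_arm(motion="0 -1 1 3.5 0.8 0;0 -2.5 2 8.5 2 0;0 -4.5 3 14 3.3 0;0 -7 3.5 19 4.5 0;0 -10 3.5 24 5.6 0;0 -13 3.5 26.8 6.3 0;0 -15.5 3.5 26.8 6.3 0;0 -17 3.5 26.8 6.3 0;0 -17 3.5 26.8 6.3 0")

```text
time: 23.42
tool_pos: [566.8, -130.0, 208.3]
tcp_rot: [-90.0, -0.2, -76.9]
ft_force: [0.5, 0.8, -2.0]
finger_gap: 11.6
```

```bash
python3 st.py w16.png | sed -n '1p;$p'; python3 slab.py t16.png
```

```text
{'time': np.float64(23.42), 'tool_pos': array([ 566.8, -130. ,  208.2]), 'tcp_rot': array([-90. ,  -0.2, -76.9]), 'ft_force': array([ 0.5,  0.8, -2. ]), 'wrist_torque': array([-0.2, -0.1, -0.1]), 'finger_gap': np.float64(11.6)}
lip [530.7  25.5 220. ] box [ -40.7 -252.3  220. ]
190 ##oooooooooooooooooooo...####............##ooooooo
193 ##oooooooooooooo...####...................#ooooooo
196 ##oooooooo...####.........................#ooooooo
199 ##ooo..#####............................##.#oooooo
202 ##ooo##...........................########.#oooooo
205 ##ooo.##....................##############.#.ooooo
208 #.ooo.##.................##################.#ooooo
211 ##oooo##..................#################.#ooooo
214 ##oooo.##.................#################.##oooo
217 ##oooo.##.................##################.#oooo
220 ..ooooo##..................#################.#oooo
223 ##ooooo.##.................###########........#ooo
226 ##ooooo.##..................#####.............#.oo
229 ##oooooo##....................................##oo
232 ##oooooo.##...................................#
[... 168 characters left out ...]

244 #.ooooooo.##............#ooooooooooooooooooooooooo
247 #.oooooooo.###...##.oooooooooooooooooooooooooooooo
250 ##oooooooo..#.oooooooooooooooooooooooooooooooooooo
253 #.oooooooooooooooooooooooooooooooooooooooooooooooo
256 ##oooooooooooooooooooooooooooooooooooooooooooooooo
259 ##oooooooooooooooooooooooooooooooooooooooooooooooo
[  85  190   76  100 1216] [414.  363.5  34. ] ((122.5, 239.5), (99.0, 75.0), 90.0)
[100 190  48  59 291] [515.9 347.7  34. ] ((128.58824157714844, 218.3529510498047), (49.96233367919922, 49.477264404296875), 75.96376037597656)
[140 198  38  30 766] [517.7 240.   34. ] ((158.38845825195312, 213.2576904296875), (22.803504943847656, 33.942138671875), 74.74488067626953)
```

The slab lies in the box as a 53 × 79 mm rectangle, i.e. flat, at about (518,240). Now the scoop goes back to the cradle.

Request:
move_arm(motion="-1 -1 0 0 0 -1;-2 -3 0 0 0 -3;-3 -5.5 0 0 0 -5;-4 -8.5 0 0 0 -7;-4.1 -12 0 0 0 -9;-4.1 -15.5 0 0 0 -11;-4.1 -19 -1 0 0 -13;-4.1 -22.5 -2.5 0 0 -14.1;-4.1 -25 -5 0 0 -14.1;-4.1 -26.2 -7.5 0 0 -14.1")

```text
time: 24.35
tool_pos: [526.3, -391.0, 132.8]
tcp_rot: [-89.9, -0.3, -90.9]
ft_force: [0.3, 0.5, -2.8]
finger_gap: 12.2
```

Request:
move_arm(motion="0 0 -2.5 0 0 0;0 0 -5 0 0 0;0 0 -6.5 0 0 0;0 0 -7.5 0 0 0;0 0 -8 0 0 0;0 0 -8 0 0 0;0 0 -8 0 0 0")

```text
time: 24.93
tool_pos: [526.6, -388.4, 53.5]
tcp_rot: [-90.0, -0.2, -90.8]
ft_force: [0.1, 0.5, -2.3]
finger_gap: 11.6
```

```bash
python3 st.py w17.png | sed -n '1p;$p'; python3 - <<'E'
from h import *
np.set_printoptions(precision=1,suppress=True,linewidth=250)
w=cv2.imread('pics/w17.png')
O=np.array([523.5,-228,0]);Y=R.from_euler('z',-.8,degrees=True)
# cradle outer rim corner & board seam
print(proj('w17.png',[O+Y.apply(p) for p in[(-52,0,21),(40,0,21),(26,8,39),(-43.5,-30,24),(43.5,-30,24),(-43.5,-90,24),(43.5,-90,24)]]))
for v in range(20,200,10): print(v,w[v,150:420:9].sum(1)//3)
E
```

```text
{'time': np.float64(24.93), 'tool_pos': array([ 526.6, -388.4,   53.5]), 'tcp_rot': array([-90. ,  -0.1, -90.8]), 'ft_force': array([ 0.1,  0.5, -2.3]), 'wrist_torque': array([-0.2, -0.1, -0. ]), 'finger_gap': np.float64(11.59)}
lip [ 528.8 -228.8   65.3] box [-100.6 -499.5   65.3]
[[ 169.9  -81.2]
 [ 356.3  -81.1]
 [ 333.  -122.3]
 [ 190.5  -13.7]
 [ 360.8  -13.6]
 [ 199.2  108.3]
 [ 354.2  108.4]]
20 [155 155 155  74  85 101 100 111 109 108 109 108 110 111 110 108 109 108 107 111 106 109 108 108  79  75  61 108 107 107]
30 [155 156 156  88  87 101  72 109 108 109 111 106 110 111 110 109 109 109 108 112 105 109 108 108  80  84  81 107 107 106]
40 [156 156 156  88  86 101  53 111 108 108 110 108 110 110 110 110 108 108 107 112 105 109 106 108  85  92 100 108 107 107]
50 [156 156 157  87  93  99  45 110 108 108 110 107 110 110 111 110 108 108 108 112 103 108 105 109  95 100 108 108 108 107]
60 [156 157 156  86  92  95  47 110 109 109 112 106 110 110 111 109 108 108 107 111 104 108 105 110  94 101 108 108 107 108]
70 [157 157 156 112 101  88  49 110 109 109 111 107 110 109 111 110 107 
[... 862 characters left out ...]
8 105 109 109 105 106 105 106 105 105 103  84  47  59 109 109 110 109]
150 [158 158 158 158  98  92 159 112 118 117 118 107 107 105 108 109 106 107 107 106 106 106 104  85  55  77 109 110 110 111]
160 [159 158 159 158  97  90 148 148 150 151 152 108 109 107  75  81  81 112 112 113 113 114 114 115 115 102 110 110 158 158]
170 [158 159 158 159 158 158 159 149  69  68  61  56  90 112 106 117 118  82  61  63  61  62 158 121 119 158 158 158 158 158]
180 [159 159 158 160 159 159 159 158 157 156 151 150 152 158 106 117 118  83 110 110 111 157 158 158 158 158 158 159 159 158]
190 [159 158 158 159 159 159 159 159 159 157 151 151 152 158 106 117 118  84 110 147 158 157 158 158 158 159 158 159 158 158]
```

Request:
move_arm(motion="0 -0.2 0 0 0 -0.1;-0.1 -0.4 0 0 0 -0.2;-0.1 -0.4 -0.5 0 0 -0.2;-0.1 -0.4 -1.3 0 0 -0.2;-0.1 -0.4 -2 0 0 -0.2;-0.1 -0.4 -2.5 0 0 -0.2;-0.1 -0.4 -2.8 0 0 -0.2;-0.1 -0.4 -2.8 0 0 -0.2;-0.1 -0.4 -2.8 0 0 -0.2")

```text
time: 25.73
tool_pos: [524.5, -392.3, 23.7]
tcp_rot: [-90.1, -0.1, -91.1]
ft_force: [0.4, 0.5, -1.7]
finger_gap: 11.6
```

```bash
python3 st.py w18.png | sed -n '1p;$p'; python3 - <<'E'
from h import *
a=cv2.imread('pics/w9.png');b=cv2.imread('pics/w18.png')
for v in range(144,172,2): print(v,a[v,230:350:12].sum(1)//3,b[v,230:350:12].sum(1)//3)
E
```

```text
{'time': np.float64(25.73), 'tool_pos': array([ 524.5, -392.3,   23.6]), 'tcp_rot': array([-90.1,  -0.1, -91. ]), 'ft_force': array([ 0.4,  0.5, -1.7]), 'wrist_torque': array([-0.2, -0. ,  0. ]), 'finger_gap': np.float64(11.6)}
lip [ 527.5 -232.7   35.8] box [-102.8 -503.    35.8]
144 [116 119 116 117 121 117 118 118 114 117] [106 109 106 107 110 107 108 108 105 106]
146 [116 119 116 117 122 117 118 119 114 116] [107 109 105 106 110 106 108 108 105 106]
148 [116 119 115 117 120 118 119 118 114 116] [105 109 106 106 110 107 108 107 104 105]
150 [129 131 115 116 121 117 118 119 115 118] [106 109 105 107 110 107 108 108 105 106]
152 [167 148 102 102  98  94  96  95  86  87] [93 95 86 86 89 87 81 80 78 79]
154 [70 67 65 65 64 62 63 64 63 62] [62 61 61 59 60 59 58 57 58 58]
156 [63 63 62 62 62 63 62 61 61 61] [61 60 61 59 59 58 58 57 56 56]
158 [89 78 79 81 70 70 88 92 93 94] [84 74 74 77 64 59 83 84 85 87]
160 [167 117 119 116  86  90 123 125 126 126] [153 109 109 110  76  80 112 114 114 115]
162 [177 117 117  92 101 105  98 116 116 115] [161 106 107 105  93  95  89 105 104 104]
164 [158  93  92  76 111 115  83  89  87  84] [143  84  83  72 100 104  76  81  79  75]
166 [ 60  54  60  56 117 124  86  50  51  52] [ 67  60  54  53 108 112  84  52  60  60]
168 [ 73  66  62  57 125 130  99  61  64  64] [ 67  65  53  53 113 119  91  53  62  62]
170 [ 82  68  61  55 125 131 102  64  68  67] [ 66  65  53  50 114 119  92  52  62  62]
```

No slip in the grip (wall edges at the same rows), and x/y match the lift-off pose. Lower to the cradle floor in guarded steps.

Request:
move_arm(motion="0.05 0 -0.5 0 0 0;0.05 0 -1 0 0 0;0.05 0 -1.4 0 0 0;0.05 0 -1.6 0 0 0;0.05 0 -1.6 0 0 0")

```text
time: 26.2
tool_pos: [524.7, -392.0, 7.0]
tcp_rot: [-90.1, -0.0, -91.1]
ft_force: [-0.9, 0.3, -2.0]
finger_gap: 11.8
```

Request:
move_arm(motion="0 0 -0.2 0 0 0;0 0 -0.3 0 0 0;0 0 -0.3 0 0 0;0 0 -0.3 0 0 0")

```text
time: 26.53
tool_pos: [525.4, -392.5, 5.3]
tcp_rot: [-90.0, -0.1, -91.1]
ft_force: [0.3, -0.7, -3.2]
finger_gap: 11.7
```

```bash
python3 st.py w19.png | sed -n '1p;$p'
```

```text
{'time': np.float64(26.53), 'tool_pos': array([ 525.4, -392.5,    5.3]), 'tcp_rot': array([-90. ,  -0.1, -91. ]), 'ft_force': array([ 0.3, -0.7, -3.2]), 'wrist_torque': array([-0.1, -0. ,  0. ]), 'finger_gap': np.float64(11.74)}
lip [ 528.3 -232.9   17.3] box [-102.1 -503.4   17.3]
```

Request:
move_arm(motion="0 0 -0.1 0 0 0;0 0 -0.15 0 0 0;0 0 -0.15 0 0 0;0 0 -0.15 0 0 0")

```text
time: 26.92
tool_pos: [525.5, -392.7, 4.0]
tcp_rot: [-90.0, -0.1, -91.1]
ft_force: [1.0, -1.3, -1.0]
finger_gap: 11.6
```

Request:
move_arm(motion="0 0 0 0 0 0;0 0 0 0 0 0;0 0 0 0 0 0;0 0 0 0 0 0;0 0 0 0 0 0", fingers=5)

```text
time: 27.33
tool_pos: [525.3, -392.5, 3.7]
tcp_rot: [-90.0, -0.1, -91.0]
ft_force: [0.1, -0.0, 0.0]
finger_gap: 49.7
```

Request:
move_arm(motion="0 0 1 0 0 0;0 0 3 0 0 0;0 0 6 0 0 0;0 0 10 0 0 0;0 0 14 0 0 0;-0.5 3 18 0 0 0;-2 7 18.5 0 0 0;-2.5 7 18.5 0 0 0;-2.5 7 18.5 0 0 0;-2.5 7 18.5 0 0 0")

```text
time: 28.17
tool_pos: [500.5, -322.6, 189.9]
tcp_rot: [-89.9, -0.2, -91.0]
ft_force: [0.5, -0.1, 0.8]
finger_gap: 49.9
```

```bash
python3 st.py w20.png | sed -n '1p'; python3 - <<'E'
from h import *
np.set_printoptions(precision=1,suppress=True,linewidth=250)
a=cv2.imread('pics/w5.png');b=cv2.imread('pics/w20.png')
# expected docked features
P=[(561.7,-343,39),(488.5,-341.4,39),(556.3,-234,33),(492.3,-232.7,33),(524.6,-461.5,80),(525.6,-402.7,65)]
print(proj('w20.png',P))
g=cv2.cvtColor(b,cv2.COLOR_BGR2GRAY)
np.set_printoptions(linewidth=250)
for v in (90,120,150,170): print(v,g[v,240:400:4])
for u in (300,330): print(u,g[50:230:4,u])
snap('top','t20.png');snap('scene','s20.png')
E
```

```text
{'time': np.float64(28.17), 'tool_pos': array([ 500.5, -322.6,  189.9]), 'tcp_rot': array([-89.9,  -0.2, -91. ]), 'ft_force': array([ 0.5, -0.1,  0.8]), 'wrist_torque': array([-0.1, -0. ,  0. ]), 'finger_gap': np.float64(49.92)}
[[350.9 201.3]
 [274.5 201. ]
 [348.   81.1]
 [275.6  80.9]
 [314.6 333.8]
 [314.9 270.6]]
90 [164 163 153 105  81  73  74  76  73 113 115 115 115 116 112 117 116 118 114 117 116 115 119 120 117 118 113 119 120  63  54  53  48  59  90  91  91 103 162 162]
120 [164 163 163 104 108 117  84 120 110 145 115 115 124 164 164 165 164 165 164 164 165 164 165 165 165 159 123 118  71  63 106 115 102 164 165 164 164 164 164 164]
150 [164 165 162 104  98 117 100 122 112 151 152 164 165 165 164 165 165 165 164 165 165 165 165 165 165 164 164 156 162  74 112 115 112 164 166 165 165 165 163 164]
170 [165 163 165 117  99 119 108 118 113 138 149 164 164 165 165 165 165 165 165 165 165 165 165 165 165 165 165 109 155 100 117 105 152 165 164 165 164 164 164 165]
300 [ 82  83  81  82  81  76  77  65 110 117 117 117 117 116 116 164 164 164 165 164 164 164 164 165 164 165 165 165 165 165 165 164 165 165 165 113  84 102 105 156 163 163 163 162 162]
330 [ 80  80  80  80  79  72  79  65 110 117 117 118 118 118 116 165 165 164 165 165 165 165 166 164 165 165 166 165 165 165 165 165 165 164 165 112  84 110  66 113 140 164 165 165 165]
```

```bash
python3 - <<'E'
from h import *
np.set_printoptions(precision=1,suppress=True,linewidth=250)
t0=cv2.imread('pics/t5.png').astype(int);t=cv2.imread('pics/t20.png').astype(int);s=cv2.imread('pics/s20.png').astype(int)
O=np.array([517.7,240,0]);Y=R.from_euler('z',13.2,degrees=True)
C=[(25,40),(25,-40),(-25,-40),(-25,40)]
for f in('t20.png','s20.png'):print(f,proj(f,[O+Y.apply((x,y,34)) for x,y in C]).tolist(),proj(f,[O+Y.apply((x,y,4)) for x,y in C]).tolist())
B=np.array([512.7,280.5,0]);print(proj('s20.png',[B+Y.apply(p) for p in[(62.5,-87.5,34),(-62.5,-87.5,34),(62.5,87.5,34),(-62.5,87.5,34)]]))
m=((t[...,2]-t[...,0])>15)&(t[...,2]<120)&(t[...,2]>35)
M=np.zeros(m.shape,np.uint8);M[195:232,136:182]=m[195:232,136:182]
n,l,st,c=cv2.connectedComponentsWithStats(M);i=1+np.argmax(st[1:,4])
q=cv2.approxPolyDP(cv2.convexHull(np.argwhere(l==i)[:,::-1].astype(np.int32)),3,True)[:,0];print(q,st[i])
for p in q: print(back('t20.png',*p,34))
# handle profile top: t0 vs t20
k0=cv2.imread('pics/top0.png').astype(int)
for c in (420,440,455,462,466): print(c,k0[198:216,c].sum(1)//3,t[198:216,c].sum(1)//3)
d=np.abs(k0-t).sum(2);
for n,(u,v) in dict(mint=(144,165),jarb=(182,163),cup=(355,155),jara=(342,254),card=(382,252),card2=(457,262)).items(): print(n,d[v-8:v+9,u-8:u+9].mean())
E
```

```text
t20.png [[139.3966384553758, 206.94942157181896], [172.68023644526914, 198.78115208101735], [177.50580686890825, 219.47042335301282], [144.13659987742483, 227.68289809931179]] [[142.97883120399777, 207.82524234260413], [175.44118412920238, 199.8567096477121], [180.15524081843904, 220.03929184318628], [147.61145755914222, 228.0498848613149]]
s20.png [[231.24589296539258, 176.23958504688483], [245.52264467205336, 184.17225975699043], [233.63836492933925, 189.13398916380953], [219.4936949692709, 180.90642004795401]] [[231.8454841007692, 183.85409968120726], [246.00288466194405, 191.95347925900037], [234.2444387757872, 197.00353502587342], [220.21592787374996, 188.60644626004114]]
[[256.4 180.8]
 [226.8 193.3]
 [226.  164.5]
 [197.  175.4]]
[[177 220]
 [146 227]
 [140 208]
 [171 198]] [140 198  38  30 747]
[501.3 196.5  34. ]
[485.8 268.9  34. ]
[530.4 283.2  34. ]
[553.1 210.7  34. ]
420 [170 172 172 170 170 147 135 159 171 169 172 161 130 154 168 168 166 170] [ 26  17  65 148 131  89  98 111  90  65  56  46  49  50  51  49  45  45]
440 [170 171 171 174 142 116 147 169 170 170 169 141 137 163 168 169 168 168] [ 51  48  50  63 100 128 153 164 167 165 166 166 167 168 166 162 142 114]
455 [171 171 169 170 170 143 151 168 172 171 164 129 134 162 171 169 168 168] [157 167 164 166 165 166 166 167 167 154 133  93  64  64  65  61  56  40]
462 [169 169 171 168 168 149 157 168 170 170 164 121 154 170 169 170 170 169] [144 125 112 104 103 103  97  93  93  86  74  76  72  65  63  56  50  62]
466 [169 170 171 169 169 169 169 170 168 168 164 166 172 172 172 170 170 169] [122 116 117 112 114 110 110 104 101  98  91  89  85  82  74  72  64  67]
mint 24.53979238754325
jarb 28.93771626297578
cup 21.515570934256054
jara 30.0
card 93.81314878892734
card2 27.491349480968857
```

The scoop is docked with readings as before. One last close look over the box, with the arm clear of the cradle area.

Request:
move_arm(motion="0 3 3 0 0 2;0 7 6 0 0 5;0 11 6 0 0 8;0.5 15 6 0 0 11;1 19 6 0 0 14;1.5 23 6 0 0 14;2 27 6 0 0 14;2.5 31 6 0 0 14;3 35 6 0 0 14;3 38 6 0 0 14")

```text
time: 29.15
tool_pos: [530.8, 60.1, 247.8]
tcp_rot: [-90.1, -0.0, -77.0]
ft_force: [0.4, 0.8, -0.7]
finger_gap: 50.0
```

Request:
move_arm(motion="0 3 0 0 0 0;0 6 0 0 0 0;0 8 0 0 0 0;0 9 0 0 0 0;0 9 0 0 0 0;0 9 0 0 0 0")

```text
time: 29.65
tool_pos: [530.5, 146.8, 248.0]
tcp_rot: [-90.1, -0.1, -77.0]
ft_force: [0.2, -0.7, -0.5]
finger_gap: 50.0
```

```bash
python3 st.py w21.png | sed -n '1p'; python3 - <<'E'
from h import *
np.set_printoptions(precision=1,suppress=True,linewidth=250)
w=cv2.imread('pics/w21.png').astype(int);t=snap('top','t21.png')['image'].astype(int)
O=np.array([517.7,240,0]);Y=R.from_euler('z',13.2,degrees=True)
C=[(25,40),(25,-40),(-25,-40),(-25,40)]
print('flat top',proj('w21.png',[O+Y.apply((x,y,34)) for x,y in C]).tolist())
B=np.array([512.7,280.5,0]);print('box',proj('w21.png',[B+Y.apply(p) for p in[(62.5,-87.5,34),(-62.5,-87.5,34),(62.5,87.5,34),(-62.5,87.5,34)]]).tolist())
for v in range(0,330,8): print(v,' '.join('%3d'%x for x in w[v,180:400:7,2]))
k0=cv2.imread('pics/top0.png').astype(int);d=np.abs(k0-t).sum(2)
for n,(u,v) in dict(mint=(144,165),jarb=(182,163),cup=(355,155),jara=(342,254),card=(382,252),card2=(457,262),hend=(455,206),pan=(385,206)).items(): print(n,d[v-8:v+9,u-8:u+9].mean())
for c in (420,440,455,462,466): print(c,k0[198:216,c].sum(1)//3,t[198:216,c].sum(1)//3)
E
```

```text
{'time': np.float64(29.65), 'tool_pos': array([530.5, 146.8, 248.1]), 'tcp_rot': array([-90.1,  -0.1, -77. ]), 'ft_force': array([ 0.2, -0.7, -0.5]), 'wrist_torque': array([ 0.1,  0.1, -0. ]), 'finger_gap': np.float64(50.02)}
flat top [[320.66805646807074, 36.42569088021824], [318.8714526355681, 118.90791541141456], [271.9678820477607, 119.08609636405103], [270.6143724595696, 36.64856518546051]]
box [[357.8267761939708, 125.41878922181039], [241.1959114716131, 125.85570073108087], [368.25566191136306, -68.45594811413486], [233.12041861696176, -67.7421413132052]]
0 131 131 131 131 131 132 131 131 164  43 109 150 154 157 154 154 162 158 159 162 156 150 155 156 141 132  47 130 128 129 128 128
8 131 131 131 130 130 132 131 130 164  54 107 152 151 162 152 158 164 159 153 161 155 152 150 159 131  77  57 130 129 130 130 129
16 131 131 132 131 132 132 131 132 164  76 110 155 155 164 155 158 164 160 153 161 158 153 151 157  80  75  69 130 131 130 130 130
24 132 132 132 131 132 132 132 132 164  88 110 157 161 165 162 157 164 161 158 162 159 151 158  92  69  74  75 131 130 125  72 125
32 131 13
[... 5247 characters left out ...]
4 168 168 166 170] [176 176 176 175 146 114 149 173 174 175 169 131 139 164 174 172 172 175]
440 [170 171 171 174 142 116 147 169 170 170 169 141 137 163 168 169 168 168] [176 174 176 174 147 128 160 175 174 173 166 132 158 173 173 171 173 170]
455 [171 171 169 170 170 143 151 168 172 171 164 129 134 162 171 169 168 168] [175 175 173 173 172 162 169 175 173 173 162 125 160 177 176 173 172 171]
462 [169 169 171 168 168 149 157 168 170 170 164 121 154 170 169 170 170 169] [174 174 174 173 154 154 171 176 176 176 157 136 162 174 174 174 175 174]
466 [169 170 171 169 169 169 169 170 168 168 164 166 172 172 172 170 170 169] [174 175 175 176 174 165 169 173 173 172 168 172 175 175 174 174 172 176]
```

```bash
python3 -c "
from bench import r,readout
print(readout.sense()['ft_force'],r.hand_in())"
```

```text
the job is handed in; nothing more can be done
[-0.08038956  0.00540806 -0.30893776] None
```

I completed the whole sequence and handed the job in at about 30 s of robot time.

- **Push:** The wooden block slid the slab along the rail onto the scoop. I then backed the block off and left it standing upright on the board. The gripper never went near the fudge.
- **Carry and tip:** I carried the scoop level to the box and tilted it to about 28° with the lip about 15 mm above the box floor. The slab slid off slowly, and I drew the scoop back along its own slope.
- **Return:** The empty scoop went back into its cradle and was released with about 0 N on the wrist.

**Last checks**
- **Slab in the box:** It measured about 53 × 79 mm from above. It is equally wide at both ends in the wrist view, so it lies flat, close to the near wall.
- **Scoop:** Its lip matches the cradle position in the images. The handle end looks 1–2 pixels (about 2–4 mm) further back than at the start, within the play.
- **Jars, cup and card stand:** No movement seen in the last top view.
- **Mint tin:** The arm hid it in the last top view; the one before showed no movement.
- **Push block:** Last seen upright in the picture after I released it. I did not check it again at the end.

**Disagreements**
- My first grip on the scoop handle closed on nothing, because the fingertips sat roughly 30 mm higher than I had computed from the reported tool position. I went lower and gripped again; nothing was disturbed.
- The slab started to slide only at about 25–28° of tilt, more than the 16–23° given.

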